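Clamp, dot and release a test coupon

TASK

Squeeze the clamp's trigger until the loose white coupon is gripped tight between the two jaws and stays gripped with the trigger let go, but stop there, because over-tightening bows it. Then take the dot punch from its stand, press it upright inside the scribed circle until its tip has sunk well in, lift it straight off and stand it back. Finally press the release tab so that the jaws spring fully open and the coupon is left lying flat on the anvil.

Things in the scene. Friction and masses are not known exactly. Their poses are not given: they have to be found in the camera images.
- clamp: fixture, fixed: one-hand ratchet bar clamp lying on a base plate 86x202x8 mm. Origin on the bench under its middle; y runs along the bar from travelling jaw (-y) to grey head (y 32 to 88, x -22 to 28, 52 mm high); -x faces the robot. Anvil under the coupon: x -27 to 27, y -41 to 14, top 40 mm; jaw tops 56 mm. Fixed grey handle: x -22 to -114, y 62 to 78, z 27 to 49 mm.
- trigger_face (a point): middle of the outer face of the bare aluminium trigger (bar 10 mm thick, 32 to 44 mm high, its end 27 mm further out), 89 mm from its upright pivot at clamp x 21, y 55. Squeezed fully, it lies along the clamp's x, beside the fixed handle; let go, it stands 0.45 rad off it to -y. Push it towards +y, about 40 mm. Free bench beside it. Over trigger and handle: 67 mm, squeezed 28 mm.
- trigger (a joint): trigger angle: 0 let go, 0.45 fully squeezed. Sprung, returns by itself. A full squeeze and return walks the jaw about 8 mm (4 mm teeth; the first 0.1 rad is idle). Free squeezing takes 3 to 7 N at the face; when the coupon is pinched it stiffens by about 1 N per 3 N of clamping. Pushed until it resists with 11 N and then let go, it leaves a right clamping force.
- jaw (a joint): travel of the bar with the travelling jaw: 0 fully open, up to 0.045 closed (m). A ratchet pawl holds it wherever squeezing leaves it; a spring opens it to 0 when the tab is pressed.
- jaw_face (a point): middle of the rubber face of the travelling jaw (44 mm wide, 14 mm tall), looking along +y of the clamp.
- pad: cushioned jaw plate on the head, 44 x 6 x 14.5 mm, on coil springs: it gives way along +y by 1 mm for each 2.5 N. Its origin is that of the clamp when not loaded, its rubber face then at y = 16 mm. 6 to 18 N on it (2.5 to 7 mm) is a good hold; over 21 N (8.4 mm) bows the coupon.
- coupon: loose white plastic test coupon, 52 x 38 x 4 mm, lying askew on the anvil between the jaws, so that its 38 mm width is clamped. Origin in the middle of its underside, x along its length; a 7 mm hanging hole lies at x = -19 mm.
- mark (a point): centre of the circle of 12 mm diameter scribed on the coupon's top face (9 mm from its middle, away from the hole).
- punch_grip (a point): middle of the dark knurled grip of the dot punch (14 mm diameter, 45 mm long, upright along its z). The tip is 78 mm below this point; a collar of 26 mm diameter, 5 mm thick, has its top 23 mm below; the cap's top is 31 mm above. 105 g.
- punch_tip (a point): point of the punch's sprung tip.
- plunger (a joint): how far the punch's sprung tip has been pushed in (m): 0 out, 0.010 at its stop; 5 N to start, 17 N at the stop. Pushed in 6 mm (12 N) or more, upright and inside the circle, it has made its dot.
- stand_rim (a point): centre of the upper rim of the fixed aluminium punch stand, 56 mm high: a tube of 20 mm bore and 32 mm outer diameter, on a foot of 60 mm diameter. The punch hangs in the bore with its collar on the rim: its grip point is then 28 mm above this point, its tip clear of the floor.
- tab_top (a point): middle of the ribbed top of the steel release tab, 16 mm wide, which sticks out of the head on the side away from the handle, 52 mm above the bench. Pressed from above.
- tab (a joint): angle of the release tab: 0 up, 0.24 fully pressed (9 mm down at the ribs, about 2 N; it then meets its stop); sprung. Hold it down for half a second while the jaw opens.
- petri_dish: bystander: clear dish, 64 mm across, 13 mm high. Leave alone.
- timer: bystander: flat digital timer, 62 x 66 x 16 mm. Leave alone.

How it is judged:
On the way, in this order (a step that is already met when the one before it is completed fails the run):
1. the coupon is clamped (over 5 N on the cushioned jaw) and stays so with the trigger let go (contact force between pad and coupon above 5 N and value of joint trigger below 0.05 rad), for 0.3 s.
2. the punch, upright within 0.1 rad, is pressed in by 6 mm inside the circle while the coupon is clamped (value of joint plunger above 0.006 m and distance between punch_tip and mark below 0.006 m and angle between punch_grip's own z axis and vertical below 0.1 rad and contact force between pad and coupon above 4 N), for 0.1 s.
3. the punch is lifted 15 mm clear of the coupon, which is still clamped (z of punch_tip in the frame of mark above 0.015 m and contact force between pad and coupon above 4 N), for 0.1 s.
4. the punch hangs in its stand again, the coupon still clamped (horizontal distance between punch_grip and stand_rim below 0.012 m and z of punch_grip in the frame of stand_rim below 0.031 m and contact force between pad and coupon above 4 N), for 0.1 s.
5. the jaw has sprung open (value of joint jaw below 0.004 m and contact force between pad and coupon below 1 N), for 0.2 s.
At the end, for the whole second after the job is handed in: The jaw is fully open (within 4 mm), trigger and tab let go; the coupon lies flat on the anvil, at rest, within 35 mm of the fixture's middle; the punch stands in its stand, collar on the rim (within 3 mm), within 0.2 rad of upright (value of joint jaw below 0.004 m and value of joint tab below 0.06 rad and value of joint trigger below 0.05 rad and z of coupon in the frame of clamp between 0.0385 and 0.0415 m and angle between coupon's own z axis and vertical below 0.05 rad and horizontal distance between coupon and clamp below 0.035 m and linear speed of coupon below 0.01 m/s and horizontal distance between punch_grip and stand_rim below 0.012 m and z of punch_grip in the frame of stand_rim between 0.025 and 0.031 m and angle between punch_grip's own z axis and vertical below 0.2 rad); the robot touches nothing.
It fails at once if the coupon is over-tightened (more than 21 N) (contact force between pad and coupon above 21 N).
It fails at once if the punch presses or slides on the coupon more than 8 mm from the circle's centre (value of joint plunger above 0.0015 m and horizontal distance between punch_tip and mark below 0.05 m and distance between punch_tip and mark above 0.008 m).
It fails at once if the punch is pressed tilted by more than 0.15 rad (value of joint plunger above 0.0015 m and distance between punch_tip and mark below 0.008 m and angle between punch_grip's own z axis and vertical above 0.15 rad).
It fails at once if the punch is pressed on a coupon that is not clamped (value of joint plunger above 0.0015 m and distance between punch_tip and mark below 0.008 m and contact force between pad and coupon below 3 N).
It fails at once if the dish or the timer is disturbed (distance of any of petri_dish, timer from where it was at the start of the episode above 0.03 m).
It also fails if it takes over 70 s, if anything falls off the work surface, if the arm or the gripper's body presses on something with over 40 N, if the wrist force passes 120 N, or if a joint passes its speed limit or range.

ROBOT

A 6-joint arm with a two-finger parallel gripper is mounted at the origin on a cart in front of the work surface, level with it; the furniture and walls round the work are solid. World frame = base frame: x ahead of the robot, y to its left, z up, the work surface at z = 0. Lengths are in m, angles in rad, forces in N, time in s.
With the tool pointing down it reaches from about 0.3 to 0.85 m from the base axis. Payload 5.4 kg.
Tool frame: the origin (TCP) lies at the very end of the fingers, on their centre line; the grasp point (between the pads) lies 19 mm behind it; z points along the fingers, y is the direction in which the jaws open and shut (so a half turn about z gives the same grasp; the last joint's range is limited). The gripper opens to 85 mm and grips with 20 to 120 N. Pads are 22 mm wide; open, the fingers measure 114 mm over their backs; the gripper's body (76 mm by 85 mm) begins 54 mm behind the grasp point. The pads swing forward as they close: fully open they stand 13 mm farther back than shut.
Start: joints at [0.958, 0.158, 1.597, -0, 1.386, -0.21], TCP at [0.225, 0.529, 0.231] pointing down, gripper open.
Joint ranges: [-2.91, 2.91], [-0.94, 2.29], [0.18, 2.7], [-1.29, 4.43], [0.17, 2.64], [-3, 3]. Speed limits (rad/s): [2.57, 2.57, 3.14, 3.14, 3.14, 3.14].

INTERFACE

Orientations are given as a 3x3 rotation matrix whose columns are the frame's x, y, z axes.
In Python, from bench import bot gives the robot as it stands. The module is installed in compiled form; this text tells all that it offers.
- The arm moves only by the shell command python3 -m pendant 'ROWS'. ROWS is JSON, one flat list of numbers, 5 for each row, row after row: the opening, from 0 (shut) to 1 (fully open), then the shift along the tool's x, y, z in mm, then the turn about the tool's z in rad. In form: [gripper, tx, ty, tz, twist, gripper, tx, ty, tz, twist, ...]. A call has exactly 8 rows; each row is the pose to reach, as a shift and turn from the pose commanded when the call began, along the tool's axes at that moment; what a row does not reach only later rows make up. A row lasts 1/12 s, in which the tool goes at most 41.7 mm and 7.16 degrees, less where a joint would pass 70% of its speed; a pose out of reach is approached as far as the arm can. A call with a gripper value outside its range is refused whole. The fingers move at their own pace and stop on an object; the grip force is fixed at half the most. Time passes only in rows, so rows that repeat a pose let the fingers close, or fill a call up. It gives the time, the measured TCP pose, the force and the opening at its end, in the units of the state.
- bot.sense(): the state, without advancing time (a new reading comes with each control period).
- bot.camera(name): name is "scene" or "top"; returns the picture (400x640x3 uint8, blue, green, red); there is no depth.
- bot.camera_info(name): a dict with "camera_matrix" (3x3 intrinsics, pixels), "extrinsics" (4x4, takes a point from camera to world coordinates). Camera axes: x right, y down, z forward; pixel columns grow to the right and rows downward; lengths in m; the calibration is good to about 2 mm. A picture is of the moment at which its call begins. camera_info takes no time and is no camera call.
- bot.finish_job(): hands the job in, once; it reports no verdict.
The state is a dict: "clock": time; "joints": joint angles; "joint_velocities": joint speeds; "tau": joint torques, N m; "ee_pos": TCP position; "ee_rot": TCP orientation; "wrist_force": force on the tool from outside, world axes, zero at the start; "moment": the same for the moment, N m; "grip_width": finger opening in m.
Only numpy, scipy, OpenCV 4.12 (cv2) and the standard library are available. Lean on these libraries where they do the work, as an engineer would, in place of code of your own. Each camera call takes 0.05 s, during which the arm holds its last target.

## Working session

There is one attempt and no reset: what is moved stays moved. The work goes in short steps, Python scripts to look and compute and a shell command to move; the robot and the scene stay as the last step left them, time stands still between calls to the robot, and variables do not carry over. Pictures are saved under pics/ and viewed, and the job is handed in when it is done.

```bash
mkdir -p pics
python3 - <<'E'
from bench import bot
import cv2
s=bot.sense();print(s)
for n in("scene","top"):
    cv2.imwrite(f"pics/{n}0.png",bot.camera(n));print(bot.camera_info(n))
E
```

```text
{'clock': 0.0, 'joints': array([ 9.57900510e-01,  1.59060849e-01,  1.59824881e+00, -1.04729637e-05,
        1.38620811e+00, -2.10130143e-01]), 'joint_velocities': array([-9.59212295e-04,  1.22926860e-03,  9.87007487e-04, -3.98126353e-05,
       -9.88172698e-04, -1.78401538e-03]), 'tau': array([ 8.69031628e-04, -3.96014929e+01, -3.31422651e+01, -3.06684942e-04,
        8.67146562e-03, -1.69823460e-05]), 'ee_pos': array([0.22505882, 0.528462  , 0.23030198]), 'ee_rot': array([[-9.19981011e-01,  3.91961391e-01, -1.09897670e-03],
       [ 3.91962737e-01,  9.19979736e-01, -1.58063493e-03],
       [ 3.91488428e-04, -1.88491204e-03, -9.99998147e-01]]), 'wrist_force': array([ 0.34108428, -0.60642   , -0.72040744]), 'moment': array([ 0.061683  , -0.03676293, -0.02210406]), 'grip_width': 0.08530152581975775}
{'camera_matrix': array([[390.03511021,   0.        , 315.30394854],
       [  0.        , 390.03511021, 197.74130236],
       [  0.        ,   0.        ,   1.        ]]), 'extrinsics': array([[ 0.72873912, -0.35837695,  0.58352829,  0.06105588],
       [-0.68478873, -0.37898451,  0.62244287, -0.60045439],
       [-0.001921  , -0.85319207, -0.52159333,  0.55264669],
       [ 0.        ,  0.        ,  0.        ,  1.        ]])}
{'camera_matrix': array([[508.28232781,   0.        , 321.31593336],
       [  0.        , 508.28232781, 201.18859455],
       [  0.        ,   0.        ,   1.        ]]), 'extrinsics': array([[ 1.32807301e-02, -9.95921766e-01,  8.92382102e-02,
         4.92495948e-01],
       [-9.99909984e-01, -1.33981581e-02, -7.16987034e-04,
        -6.34534833e-02],
       [ 1.90969065e-03, -8.92206552e-02, -9.96010054e-01,
         1.27258249e+00],
       [ 0.00000000e+00,  0.00000000e+00,  0.00000000e+00,
         1.00000000e+00]])}
```

View pics/scene0.png

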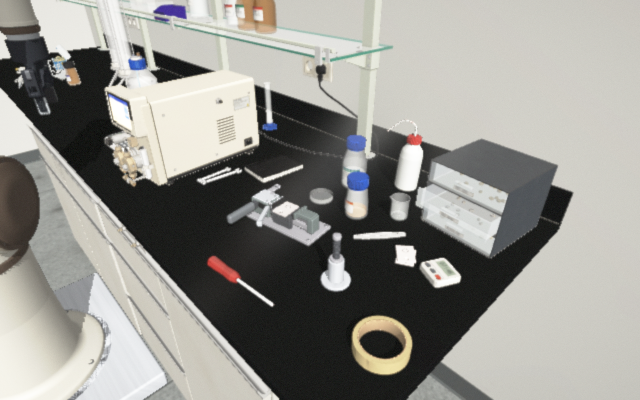

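View pics/top0.png

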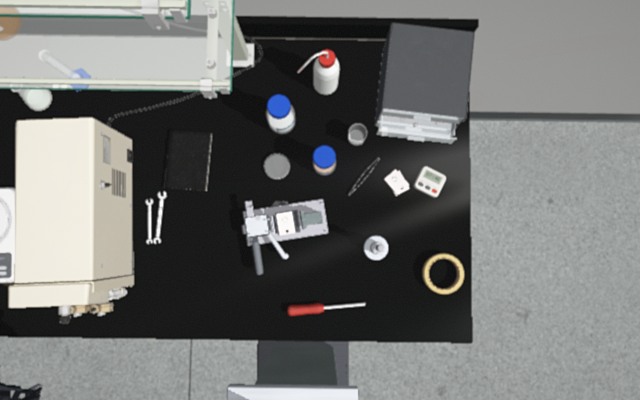

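The clamp is at about (285,222) in the top view, with the trigger and handle pointing down towards the robot. The punch stand is at (376,248), the dish at (277,166) and the timer at (431,182).

Run:
```python
import cv2
a=cv2.imread('pics/top0.png');cv2.imwrite('pics/c1.png',cv2.resize(a[190:280,235:335],None,fx=8,fy=6.6666,interpolation=cv2.INTER_CUBIC) if 0 else cv2.resize(a[190:280,235:340],None,fx=6.5,fy=6.5,interpolation=cv2.INTER_CUBIC))
cv2.imwrite('pics/c2.png',cv2.resize(a[225:270,350:402],None,fx=10,fy=10,interpolation=cv2.INTER_CUBIC))
b=cv2.imread('pics/scene0.png');cv2.imwrite('pics/c3.png',cv2.resize(b[175:295,220:360],None,fx=5,fy=5,interpolation=cv2.INTER_CUBIC))
```

```text
(no output)
```

View pics/c1.png

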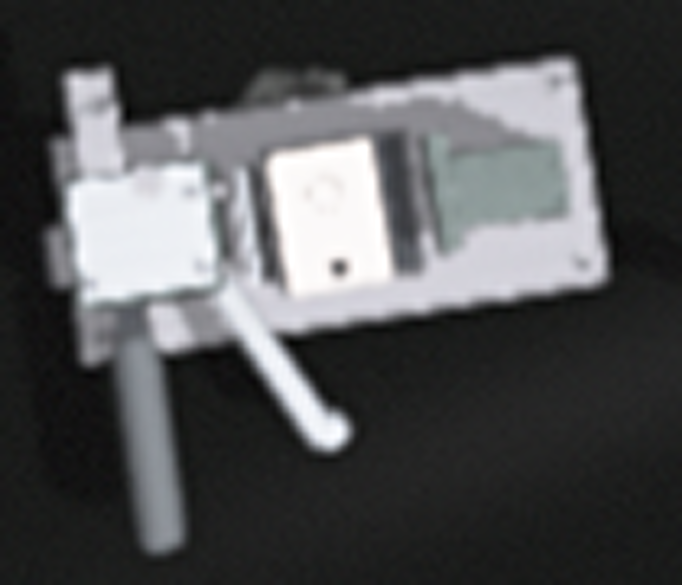

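View pics/c2.png

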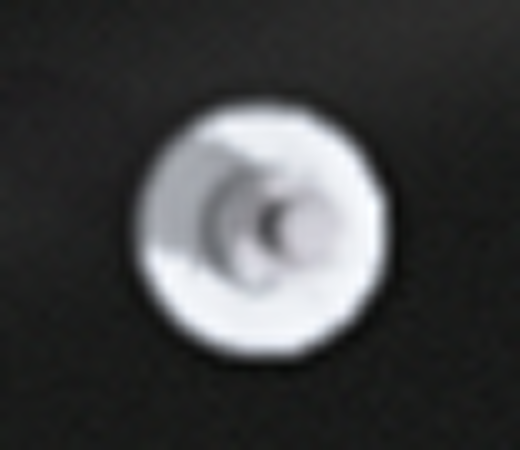

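View pics/c3.png

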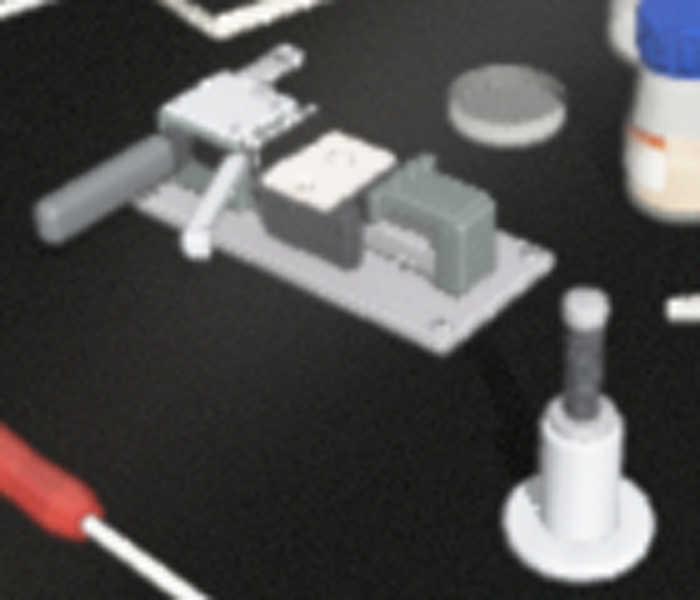

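```bash
cat > h.py <<'E'
import numpy as np
from bench import bot
I={n:bot.camera_info(n) for n in("scene","top")}
def proj(n,P):
    P=np.atleast_2d(P);E=I[n]["extrinsics"];K=I[n]["camera_matrix"]
    c=(P-E[:3,3])@E[:3,:3]; u=c@K.T; return u[:,:2]/u[:,2:]
def ray(n,uv,z):
    E=I[n]["extrinsics"];K=I[n]["camera_matrix"]
    d=E[:3,:3]@np.linalg.solve(K,[*uv,1]); o=E[:3,3]; return o+d*(z-o[2])/d[2]
def c1(u,v,s=6.5,o=(235,190)): return ((u+.5)/s-.5+o[0],(v+.5)/s-.5+o[1])
def W(p,P):
    c,s=np.cos(p[2]),np.sin(p[2]);P=np.atleast_2d(P)
    return np.c_[p[0]+c*P[:,0]-s*P[:,1],p[1]+s*P[:,0]+c*P[:,1],P[:,2]]
E
python3 - <<'E'
from h import *
from scipy.optimize import least_squares
T=[((575,57),(43,-101,8)),((607,285),(-43,-101,8)),((90,365),(-43,101,8)),((68,183),(28,88,52)),((80,305),(-22,88,52)),((208,163),(28,32,52)),((217,290),(-22,32,52)),((163,556),(-114,70,40))]
S=[((440,355),(-43,-101,8)),((553,260),(43,-101,8)),((240,145),(-22,32,52)),((160,115),(-22,88,52))]
cs=lambda u,v:c1(u,v,5,(220,175))
def r(p,full=0):
    a=np.array([proj("top",W(p,np.array(P)/1e3))[0]-c1(*u) for u,P in T])
    b=np.array([proj("scene",W(p,np.array(P)/1e3))[0]-cs(*u) for u,P in S])
    if full: print(a.round(2),b.round(2))
    return np.r_[a.ravel(),b.ravel()]
q=least_squares(r,[.45,0,0.1],loss='soft_l1');print(q.x);r(q.x,1)
p=q.x
R=np.array([[np.cos(p[2]),-np.sin(p[2])],[np.sin(p[2]),np.cos(p[2])]])
for nm,u,z in [("mark",(323,193),.044),("hole",(340,267),.044),("tl",(267,158),.044),("tr",(372,138),.044),("br",(393,280),.044),("bl",(293,297),.044),("trigend",(328,432),.042),("tab",(90,85),.052)]:
    w=ray("top",c1(*u),z); print(nm,w.round(4),"clamp",((w[:2]-p[:2])@R*1e3).round(1))
for nm,u,z in [("mark",(341,157),.044),("hole",(303,186),.044),("tab",(290,50),.052)]:
    w=ray("scene",cs(*u),z); print("S",nm,w.round(4),"clamp",((w[:2]-p[:2])@R*1e3).round(1))
print("cap",ray("top",c1(308,228,10,(350,225)),.115),"foot",ray("top",c1(262,228,10,(350,225)),.006))
print("S cap",ray("scene",cs(586,298),.115),"foot",ray("scene",cs(579,522),.006))
E
```

```text
[0.54849733 0.02690763 0.17377691]
[[-1.4   1.84]
 [-0.79  0.81]
 [-1.73  1.55]
 [ 0.02 -0.57]
 [ 1.24  1.24]
 [ 1.52 -1.21]
 [ 3.28 -0.19]
 [ 2.22 -0.6 ]] [[-0.41 -2.69]
 [-1.04 -1.51]
 [ 1.01 -0.06]
 [ 0.3  -1.27]]
mark [0.5575 0.0247 0.044 ] clamp [ 8.4 -3.7]
hole [0.53   0.0178 0.044 ] clamp [-19.7  -5.8]
tl [0.5702 0.0458 0.044 ] clamp [24.7 14.8]
tr [0.5782 0.0068 0.044 ] clamp [ 25.8 -24.9]
br [ 0.5255 -0.0019  0.044 ] clamp [-27.6 -24.4]
bl [0.5187 0.035  0.044 ] clamp [-27.9  13.2]
trigend [0.469  0.0212 0.042 ] clamp [-79.3   8.1]
tab [0.5959 0.1113 0.052 ] clamp [61.3 74.9]
S mark [0.5556 0.0243 0.044 ] clamp [ 6.5 -3.8]
S hole [0.5263 0.0171 0.044 ] clamp [-23.6  -5.8]
S tab [0.5947 0.1123 0.052 ] clamp [60.3 76.1]
cap [ 0.49287951 -0.19959669  0.115     ] foot [ 0.49276398 -0.20099658  0.006     ]
S cap [ 0.4905094  -0.20077317  0.115     ] foot [ 0.48810181 -0.20327045  0.006     ]
```

Run:
```python
from h import *
from scipy.optimize import least_squares
T=[((575,57),(43,-101,8)),((607,285),(-43,-101,8)),((90,365),(-43,101,8)),((163,558),(-114,70,38)),((328,437),(-81,5.6,38))]
S=[((440,355),(-43,-101,8)),((553,260),(43,-101,8))]
cs=lambda u,v:c1(u,v,5,(220,175))
def r(p,full=0):
    a=np.array([proj("top",W(p,np.array(P)/1e3))[0]-c1(*u) for u,P in T])
    b=np.array([proj("scene",W(p,np.array(P)/1e3))[0]-cs(*u) for u,P in S])
    if full: print(a.round(2),b.round(2))
    return np.r_[a.ravel(),b.ravel()]
q=least_squares(r,[.55,0,0.17]);p=q.x;print(p);r(p,1)
p0=[0.5485,.0269,.1738]
import cv2
a=cv2.imread('pics/top0.png')[190:280,235:340];a=cv2.resize(a,None,fx=6.5,fy=6.5,interpolation=cv2.INTER_CUBIC)
b=cv2.imread('pics/scene0.png')[175:295,220:360];b=cv2.resize(b,None,fx=5,fy=5,interpolation=cv2.INTER_CUBIC)
t=.45
def at(t,r,o=0): return [21-r*np.cos(t)-o*np.sin(t)*1,55-r*np.sin(t)+o*-np.cos(t)*-1]
P=[[(-43,-101,8),(43,-101,8),(43,101,8),(-43,101,8)],[(-22,32,52),(28,32,52),(28,88,52),(-22,88,52)],[(-22,62,38),(-114,62,38),(-114,78,38),(-22,78,38)],[(-27,-41,40),(27,-41,40),(27,14,40),(-27,14,40)],[(21,55,44),(21-116*np.cos(t),55-116*np.sin(t),44)]]
for pp,col in((p,(0,0,255)),):
  for Q in P:
    for n,im,s,o in(("top",a,6.5,(235,190)),("scene",b,5,(220,175))):
      u=(proj(n,W(pp,np.array(Q)/1e3))-o+.5)*s-.5
      cv2.polylines(im,[u.round().astype(int)],True,col,1)
cv2.imwrite('pics/o1.png',a);cv2.imwrite('pics/o2.png',b)
```

```text
[0.54969971 0.02492273 0.15328461]
[[-0.13  2.14]
 [-0.21  1.21]
 [-1.39  0.3 ]
 [ 2.11 -1.9 ]
 [ 1.41 -0.69]] [[-0.3  -2.21]
 [-0.3  -0.83]]
```

View pics/o1.png

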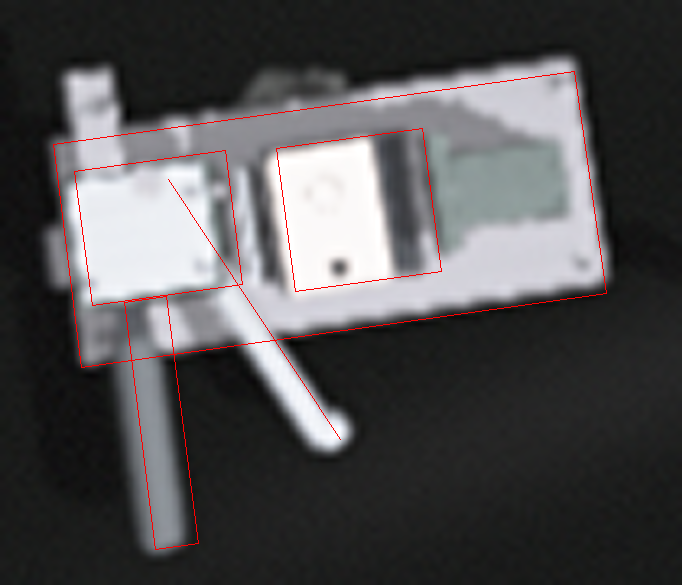

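View pics/o2.png

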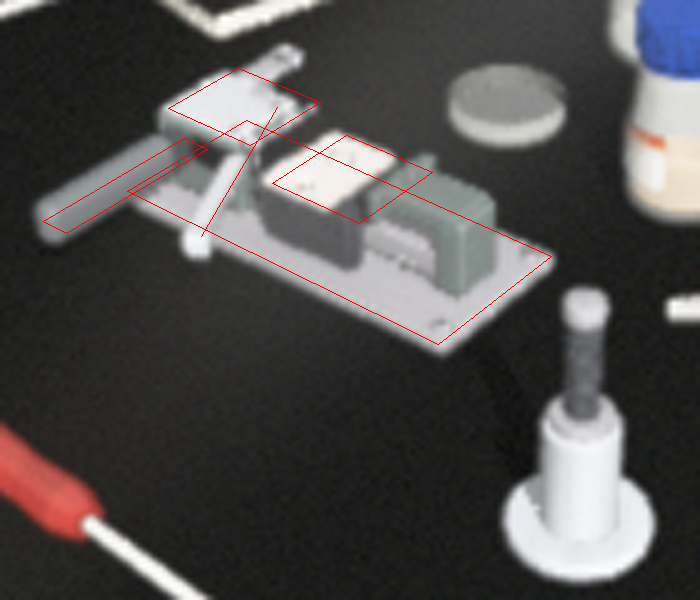

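Run:
```python
from h import *
from scipy.optimize import least_squares
T=[((68,180),(28,88,52)),((80,305),(-22,88,52)),((217,290),(-22,32,52)),((163,556),(-114,70,38)),((325,435),(-81,5.6,38))]
S=[((158,113),(-22,88,52)),((238,146),(-22,32,52)),((52,225),(-114,70,38)),((196,244),(-81,5.6,38)),((230,70),(28,88,52))]
cs=lambda u,v:c1(u,v,5,(220,175))
def r(p,full=0):
    a=np.array([proj("top",W(p,np.array(P)/1e3))[0]-c1(*u) for u,P in T])
    b=np.array([proj("scene",W(p,np.array(P)/1e3))[0]-cs(*u) for u,P in S])
    if full: print(a.round(2),b.round(2))
    return np.r_[a.ravel(),b.ravel()]
q=least_squares(r,[.55,0,0.17],loss='soft_l1');p=q.x;print(p);r(p,1)
t=.45
# outer face (towards -y): bar 10 thick
f=np.array([[21-89*np.cos(t),55-89*np.sin(t)-5,38],[61,75.5,52],[21,55,38],[21-89,55,38]])/1e3
print(W(p,f).round(4)); print(W([0.5485,.0269,.1738],f).round(4))
```

```text
[0.54738705 0.02898753 0.15452013]
[[-0.73 -0.39]
 [ 0.08  1.02]
 [ 2.19  0.03]
 [ 0.46 -0.61]
 [ 0.21  0.56]] [[ 0.21 -1.36]
 [ 0.56 -0.59]
 [-1.37  0.11]
 [-0.24 -0.37]
 [-0.08 -0.72]]
[[0.4872 0.031  0.038 ]
 [0.596  0.113  0.052 ]
 [0.5597 0.0866 0.038 ]
 [0.4717 0.0729 0.038 ]]
[[0.4883 0.0278 0.038 ]
 [0.5955 0.1118 0.052 ]
 [0.5597 0.0847 0.038 ]
 [0.472  0.0693 0.038 ]]
```

```bash
python3 -m pendant '[0,-20,-30,0,0.06, 0,-40,-59,0,0.12, 0,-60,-89,0,0.19, 0,-80,-118,0,0.25, 0,-100,-148,0,0.31, 0,-120,-177,0,0.37, 0,-140,-207,0,0.44, 0,-160,-236,0,0.5]'
python3 - <<'E'
from h import *
s=bot.sense();print(s['ee_pos'],s['ee_rot'],s['joints'],s['wrist_force'])
# target orientation and shifts
th=.157
X=np.array([-np.sin(th),np.cos(th),0]);Y=np.array([np.cos(th),np.sin(th),0])
R=s['ee_rot'];print("twist",np.arctan2(R[:,1]@X,R[:,0]@X))
t=np.array([.33,0.02,.15]);print(R.T@(t-s['ee_pos']))
E
```

```text
clock: 0.77
ee_pos: [0.2796, 0.2475, 0.2308]
ee_rot: [[-0.617, 0.787, -0.0], [0.787, 0.617, -0.0], [-0.0, -0.0, -1.0]]
wrist_force: [-0.1, -0.8, 0.8]
grip_width: 0.0
[0.27962645 0.24751489 0.23081222] [[-6.17414884e-01  7.86637609e-01 -3.65784755e-04]
 [ 7.86637693e-01  6.17414799e-01 -3.23696344e-04]
 [-2.87907973e-05 -4.87595016e-04 -9.99999881e-01]] [ 3.97830761e-01 -4.12343993e-01  2.11426181e+00 -1.58051887e-04
  1.44013746e+00 -2.67600766e-01] [-0.13159879 -0.84143741  0.79868851]
twist 0.5084521013506238
[-0.21007084 -0.10080592  0.08086743]
```

```bash
python3 -m pendant '[0,-30,-15,10,0.12, 0,-60,-30,20,0.24, 0,-90,-45,30,0.36, 0,-120,-60,40,0.46, 0,-150,-75,50,0.508, 0,-180,-90,60,0.508, 0,-210,-100,70,0.508, 0,-210,-100,80,0.508]'
cat >> h.py <<'E'
P0=[.5474,.0290,.157]
def go(t,v=None):
    s=bot.sense();R=s['ee_rot'];th=P0[2]
    X=np.array([-np.sin(th),np.cos(th),0])
    print("clock",s['clock'],"pos",s['ee_pos'].round(4),"F",s['wrist_force'].round(1),"F_clamp",(s['wrist_force']@np.array([[np.cos(th),-np.sin(th),0],[np.sin(th),np.cos(th),0],[0,0,1]])).round(1),"g",round(s['grip_width'],4))
    print("shift mm",(R.T@(np.array(t)-s['ee_pos'])*1e3).round(1),"twist",np.arctan2(R[:,1]@X,R[:,0]@X).round(4),"tilt",R[:,2].round(4))
def cl(x,y,z): return W(P0,np.array([[x,y,z]])/1e3)[0]
E
python3 - <<'E'
from h import *
print(cl(-50,-16,28));go(cl(-50,-16,28))
E
```

```text
clock: 1.43
ee_pos: [0.3329, 0.0179, 0.1513]
ee_rot: [[-0.153, 0.988, 0.002], [0.988, 0.153, -0.002], [-0.003, 0.001, -1.0]]
wrist_force: [-0.6, 0.0, -0.1]
grip_width: 0.0002
[0.50051665 0.005379   0.028     ]
clock 1.4333 pos [0.3329 0.0179 0.1513] F [-0.6  0.  -0.1] F_clamp [-0.6  0.1 -0.1] g 0.0002
shift mm [-37.6 163.6 123.6] twist -0.0035 tilt [ 0.0017 -0.0025 -1.    ]
```

```bash
python3 -m pendant '[0,-12,30,5,0, 0,-24,60,20,0, 0,-36,90,40,0, 0,-38,120,60,0, 0,-38,150,80,0, 0,-38,164,105,0, 0,-38,164,123,0, 0,-38,164,123,0]';  python3 - <<'E'
from h import *
import cv2
go(cl(-50,-16,28))
a=bot.camera("top");cv2.imwrite('pics/t1.png',cv2.resize(a[180:290,225:345],None,fx=5,fy=5,interpolation=cv2.INTER_CUBIC))
a=bot.camera("scene");cv2.imwrite('pics/s1.png',cv2.resize(a[150:290,200:360],None,fx=5,fy=4.2,interpolation=cv2.INTER_CUBIC))
E
```

```text
clock: 2.1
ee_pos: [0.4964, 0.0118, 0.024]
ee_rot: [[-0.16, 0.987, -0.009], [0.987, 0.16, 0.002], [0.003, -0.008, -1.0]]
wrist_force: [-1.1, 0.6, -0.9]
grip_width: 0.0002
clock 2.1 pos [0.4964 0.0118 0.024 ] F [-1.1  0.6 -0.9] F_clamp [-1.   0.7 -0.9] g 0.0002
shift mm [-7.   3.  -4.1] twist 0.0033 tilt [-0.0086  0.0019 -1.    ]
```

View pics/s1.png

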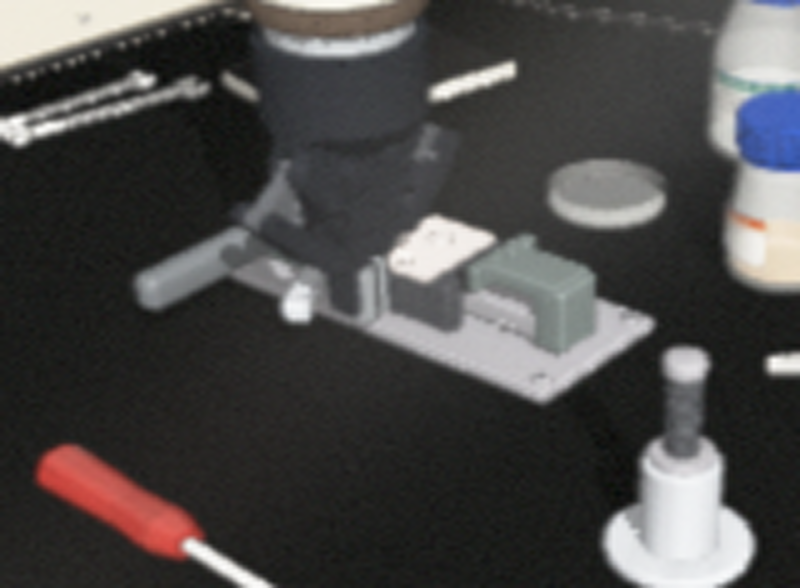

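View pics/t1.png

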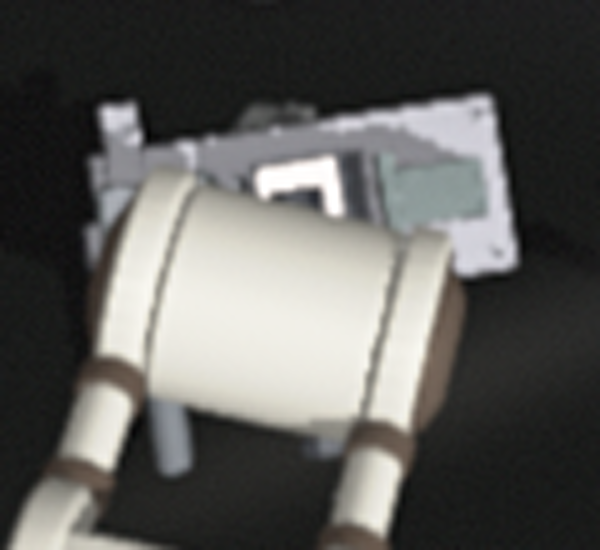

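```bash
python3 -m pendant '[0,10,0,-2,0, 0,20,0,-2,0, 0,30,0,-2,0, 0,40,0,-2,0, 0,48,0,-2,0, 0,52,0,-2,0, 0,52,0,-2,0, 0,52,0,-2,0]';  python3 - <<'E'
from h import *
import cv2
go(cl(-50,-16,28))
a=bot.camera("top");cv2.imwrite('pics/t2.png',cv2.resize(a[180:290,225:345],None,fx=5,fy=5,interpolation=cv2.INTER_CUBIC))
E
```

```text
clock: 2.87
ee_pos: [0.4914, 0.0614, 0.0315]
ee_rot: [[-0.162, 0.987, 0.001], [0.987, 0.162, -0.004], [-0.004, 0.0, -1.0]]
wrist_force: [-2.7, -9.9, 2.2]
grip_width: -0.0003
clock 2.8667 pos [0.4914 0.0614 0.0315] F [-2.7 -9.9  2.2] F_clamp [-4.2 -9.4  2.2] g -0.0003
shift mm [-56.7  -0.1   3.7] twist 0.0054 tilt [ 9.0e-04 -4.1e-03 -1.0e+00]
```

View pics/t2.png

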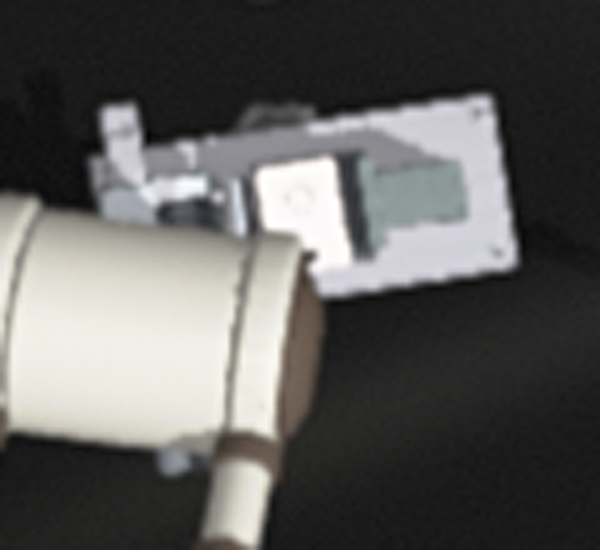

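```bash
python3 -m pendant '[0,-15,0,0,0, 0,-30,0,0,0, 0,-42,0,0,0, 0,-52,0,0,0, 0,-52,0,0,0, 0,-52,0,0,0, 0,-42,0,0,0, 0,-35,0,0,0]';  python3 - <<'E'
from h import *
import cv2
go(cl(-50,-16,28))
a=bot.camera("top");cv2.imwrite('pics/t3.png',cv2.resize(a[190:260,265:345],None,fx=8,fy=8,interpolation=cv2.INTER_CUBIC))
a=bot.camera("scene");cv2.imwrite('pics/s3.png',cv2.resize(a[190:270,240:340],None,fx=7,fy=7,interpolation=cv2.INTER_CUBIC))
E
```

```text
clock: 3.58
ee_pos: [0.4965, 0.0288, 0.0302]
ee_rot: [[-0.159, 0.987, -0.001], [0.987, 0.159, 0.0], [0.0, -0.0, -1.0]]
wrist_force: [-0.6, -2.0, 0.0]
grip_width: -0.0002
clock 3.5833 pos [0.4965 0.0288 0.0302] F [-0.6 -2.   0. ] F_clamp [-0.9 -1.9  0. ] g -0.0002
shift mm [-23.8   0.3   2.2] twist 0.0031 tilt [-5.e-04  1.e-04 -1.e+00]
```

View pics/t3.png

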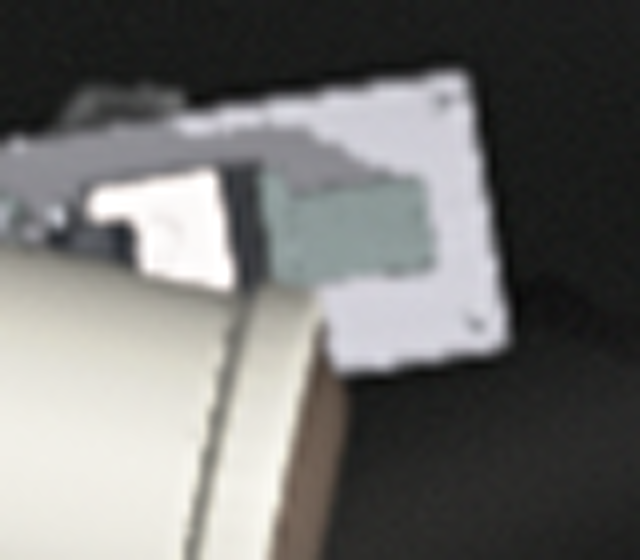

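View pics/s3.png

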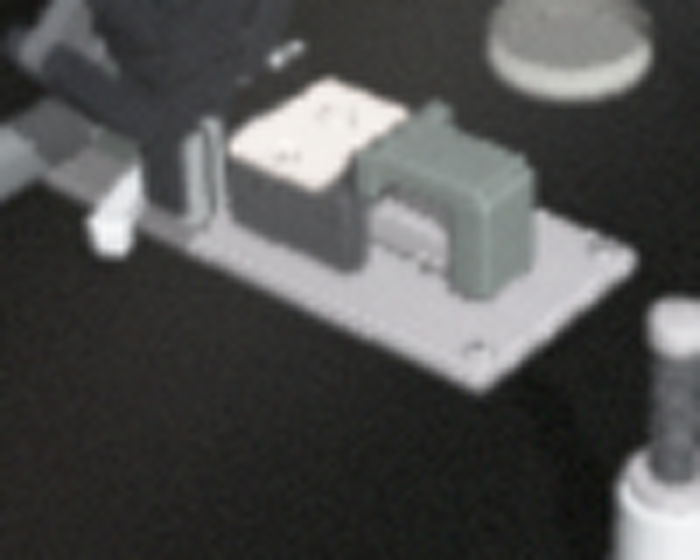

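Run:
```python
from h import *
def C(n,uv,z):
    w=ray(n,uv,z);th=P0[2];d=w[:2]-P0[:2];return (np.array([[np.cos(th),np.sin(th)],[-np.sin(th),np.cos(th)]])@d*1e3).round(1)
t3=lambda u,v:c1(u,v,8,(265,190))
for n,u,z in[("green left",(264,200),.056),("green rear",(433,220),.056),("rub",(240,200),.054),("coupR",(227,220),.044),("coupTR",(217,170),.044)]: print(n,C("top",t3(*u),z))
for n,u,z in[("green left0",(435,190),.056),("green rear0",(565,180),.056)]: print(n,C("top",c1(*u),z))
```

```text
green left [ 15.1 -39.7]
green rear [  1.9 -88.9]
rub [ 16.3 -32.5]
coupR [ 11.6 -27.3]
coupTR [ 27.  -26.4]
green left0 [  3.7 -47.6]
green rear0 [  0.5 -95.5]
```

```bash
python3 -m pendant '[0,8,0,2,0, 0,14,0,2,0, 0,20,0,2,0, 0,25,0,2,0, 0,29,0,2,0, 0,32,0,2,0, 0,33,0,2,0, 0,33,0,2,0]';  python3 - <<'E'
from h import *
go(cl(-50,-16,28))
E
```

```text
clock: 4.35
ee_pos: [0.4906, 0.0603, 0.028]
ee_rot: [[-0.161, 0.987, -0.002], [0.987, 0.161, -0.002], [-0.001, -0.002, -1.0]]
wrist_force: [-2.3, -6.0, 2.9]
grip_width: -0.0
clock 4.35 pos [0.4906 0.0603 0.028 ] F [-2.3 -6.   2.9] F_clamp [-3.2 -5.6  2.9] g -0.0
shift mm [-55.8   0.9   0.1] twist 0.0044 tilt [-0.0022 -0.0016 -1.    ]
```

```bash
python3 -m pendant '[0,-15,0,0,0, 0,-30,0,0,0, 0,-42,0,0,0, 0,-52,0,0,0, 0,-52,0,0,0, 0,-52,0,0,0, 0,-42,0,0,0, 0,-35,0,0,0]';  python3 - <<'E'
from h import *
import cv2
go(cl(-50,-16,28))
a=bot.camera("top");cv2.imwrite('pics/t4.png',cv2.resize(a[190:260,265:345],None,fx=8,fy=8,interpolation=cv2.INTER_CUBIC))
a=bot.camera("scene");cv2.imwrite('pics/s4.png',cv2.resize(a[190:270,240:340],None,fx=7,fy=7,interpolation=cv2.INTER_CUBIC))
E
```

```text
clock: 5.02
ee_pos: [0.4968, 0.0269, 0.0282]
ee_rot: [[-0.159, 0.987, -0.001], [0.987, 0.159, 0.0], [0.0, -0.0, -1.0]]
wrist_force: [-1.6, -2.1, -0.1]
grip_width: 0.0
clock 5.0167 pos [0.4968 0.0269 0.0282] F [-1.6 -2.1 -0.1] F_clamp [-1.9 -1.8 -0.1] g 0.0
shift mm [-21.9   0.3   0.2] twist 0.003 tilt [-5.e-04  2.e-04 -1.e+00]
```

View pics/t4.png

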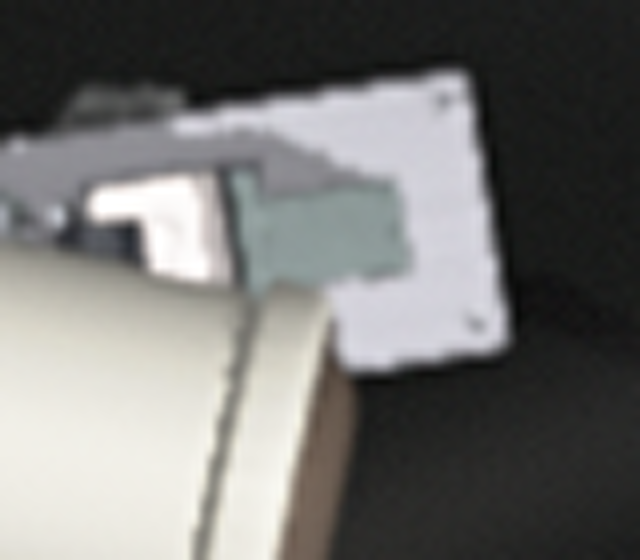

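View pics/s4.png

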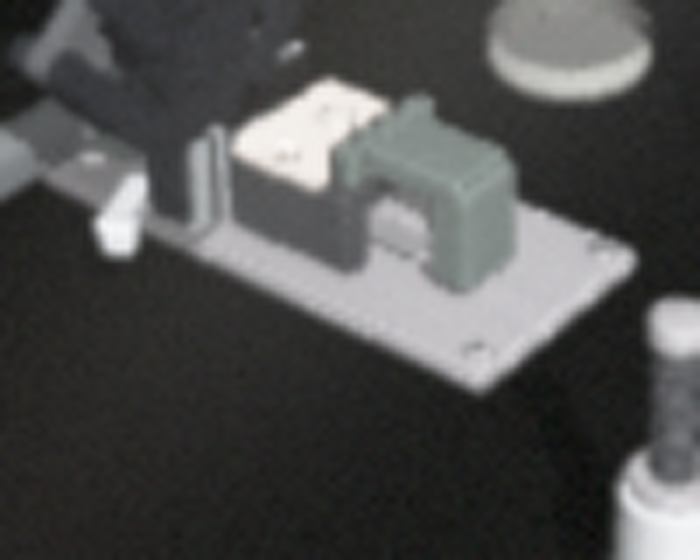

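```bash
python3 -m pendant '[0,6,0,0,0, 0,12,0,0,0, 0,17,0,0,0, 0,21,0,0,0, 0,24,0,0,0, 0,26,0,0,0, 0,28,0,0,0, 0,28,0,0,0]';  python3 - <<'E'
from h import *
go(cl(-50,-16,28))
E
```

```text
clock: 5.78
ee_pos: [0.4922, 0.0532, 0.0283]
ee_rot: [[-0.16, 0.987, -0.001], [0.987, 0.16, -0.002], [-0.001, -0.002, -1.0]]
wrist_force: [-2.6, -6.6, 2.4]
grip_width: -0.0001
clock 5.7833 pos [0.4922 0.0532 0.0283] F [-2.6 -6.6  2.4] F_clamp [-3.6 -6.2  2.4] g -0.0001
shift mm [-48.5   0.6   0.4] twist 0.0041 tilt [-0.0013 -0.0016 -1.    ]
```

```bash
python3 -m pendant '[0,1,0,0,0, 0,2,0,0,0, 0,3,0,0,0, 0,4,0,0,0, 0,4.5,0,0,0, 0,5,0,0,0, 0,5,0,0,0, 0,5,0,0,0]';  python3 - <<'E'
from h import *
import cv2
go(cl(-50,-16,28))
a=bot.camera("top");cv2.imwrite('pics/t5.png',cv2.resize(a[190:260,265:345],None,fx=8,fy=8,interpolation=cv2.INTER_CUBIC))
E
```

```text
clock: 6.45
ee_pos: [0.4913, 0.0581, 0.0282]
ee_rot: [[-0.16, 0.987, -0.001], [0.987, 0.16, -0.001], [-0.001, -0.002, -1.0]]
wrist_force: [-2.4, -4.8, 1.7]
grip_width: -0.0
clock 6.45 pos [0.4913 0.0581 0.0282] F [-2.4 -4.8  1.7] F_clamp [-3.1 -4.4  1.7] g -0.0
shift mm [-53.5   0.6   0.3] twist 0.0038 tilt [-0.0015 -0.0013 -1.    ]
```

View pics/t5.png

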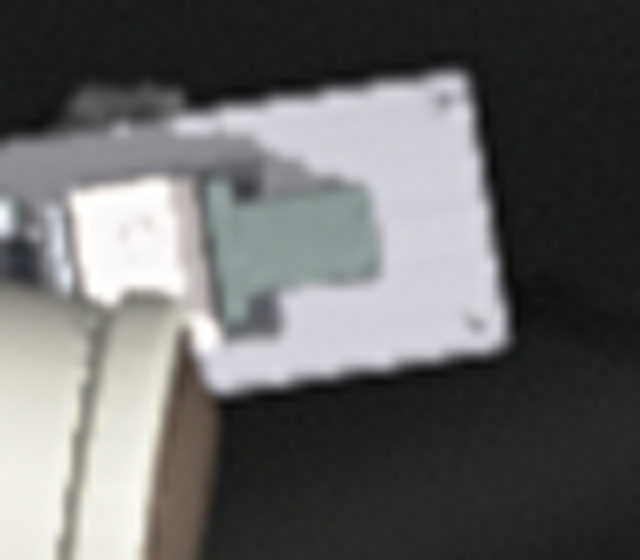

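```bash
python3 -m pendant '[0,1,0,0,0, 0,1.5,0,0,0, 0,2,0,0,0, 0,2.5,0,0,0, 0,3,0,0,0, 0,3.5,0,0,0, 0,3.5,0,0,0, 0,3.5,0,0,0]';  python3 - <<'E'
from h import *
go(cl(-50,-16,28))
E
```

```text
clock: 7.17
ee_pos: [0.4906, 0.0611, 0.0282]
ee_rot: [[-0.16, 0.987, -0.002], [0.987, 0.16, -0.002], [-0.002, -0.002, -1.0]]
wrist_force: [-3.2, -7.4, 2.6]
grip_width: 0.0
clock 7.1667 pos [0.4906 0.0611 0.0282] F [-3.2 -7.4  2.6] F_clamp [-4.3 -6.8  2.6] g 0.0
shift mm [-56.6   0.8   0.3] twist 0.004 tilt [-0.002 -0.002 -1.   ]
```

```bash
python3 -m pendant '[0,-15,0,0,0, 0,-30,0,0,0, 0,-42,0,0,0, 0,-52,0,0,0, 0,-55,0,0,0, 0,-55,0,0,0, 0,-42,0,0,0, 0,-35,0,0,0]';  python3 - <<'E'
from h import *
import cv2
go(cl(-50,-16,28))
a=bot.camera("top");cv2.imwrite('pics/t6.png',cv2.resize(a[190:260,265:345],None,fx=8,fy=8,interpolation=cv2.INTER_CUBIC))
E
```

```text
clock: 7.83
ee_pos: [0.4964, 0.0287, 0.0281]
ee_rot: [[-0.159, 0.987, -0.001], [0.987, 0.159, 0.0], [0.0, -0.001, -1.0]]
wrist_force: [-0.2, -0.9, 0.3]
grip_width: -0.0003
clock 7.8333 pos [0.4964 0.0287 0.0281] F [-0.2 -0.9  0.3] F_clamp [-0.3 -0.9  0.3] g -0.0003
shift mm [-23.6   0.3   0.1] twist 0.003 tilt [-7.e-04  4.e-04 -1.e+00]
```

View pics/t6.png

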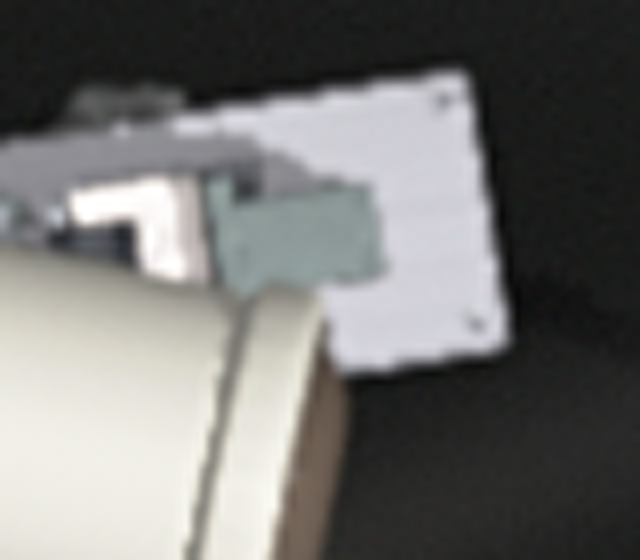

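```bash
python3 -m pendant '[0,3,0,0,0, 0,6,0,0,0, 0,9,0,0,0, 0,11,0,0,0, 0,13,0,0,0, 0,14,0,0,0, 0,15,0,0,0, 0,15,0,0,0]'
```

```text
clock: 8.55
ee_pos: [0.4946, 0.0413, 0.0284]
ee_rot: [[-0.16, 0.987, -0.0], [0.987, 0.16, -0.002], [-0.002, -0.001, -1.0]]
wrist_force: [-1.8, -6.6, 0.5]
grip_width: -0.0001
```

```bash
python3 -m pendant '[0,1,0,0,0, 0,2,0,0,0, 0,2.5,0,0,0, 0,3,0,0,0, 0,3.5,0,0,0, 0,4,0,0,0, 0,4,0,0,0, 0,4,0,0,0]'
```

```text
clock: 9.22
ee_pos: [0.4937, 0.0447, 0.0284]
ee_rot: [[-0.16, 0.987, -0.001], [0.987, 0.16, -0.002], [-0.002, -0.001, -1.0]]
wrist_force: [-2.7, -9.8, 1.4]
grip_width: 0.0
```

```bash
python3 -m pendant '[0,0.3,0,0,0, 0,0.6,0,0,0, 0,0.9,0,0,0, 0,1.2,0,0,0, 0,1.5,0,0,0, 0,1.5,0,0,0, 0,1.5,0,0,0, 0,1.5,0,0,0]'
python3 - <<'E'
from h import *
go(cl(-50,-16,28))
import cv2
a=bot.camera("top");cv2.imwrite('pics/t7.png',cv2.resize(a[190:260,255:335],None,fx=8,fy=8,interpolation=cv2.INTER_CUBIC))
E
```

```text
clock: 9.88
ee_pos: [0.4935, 0.0463, 0.0284]
ee_rot: [[-0.16, 0.987, -0.001], [0.987, 0.16, -0.002], [-0.002, -0.001, -1.0]]
wrist_force: [-1.8, -8.4, 2.1]
grip_width: -0.0001
clock 9.8833 pos [0.4935 0.0463 0.0284] F [-1.8 -8.4  2.1] F_clamp [-3.1 -8.   2.1] g -0.0001
shift mm [-41.5   0.4   0.5] twist 0.0035 tilt [-9.0e-04 -2.1e-03 -1.0e+00]
```

View pics/t7.png

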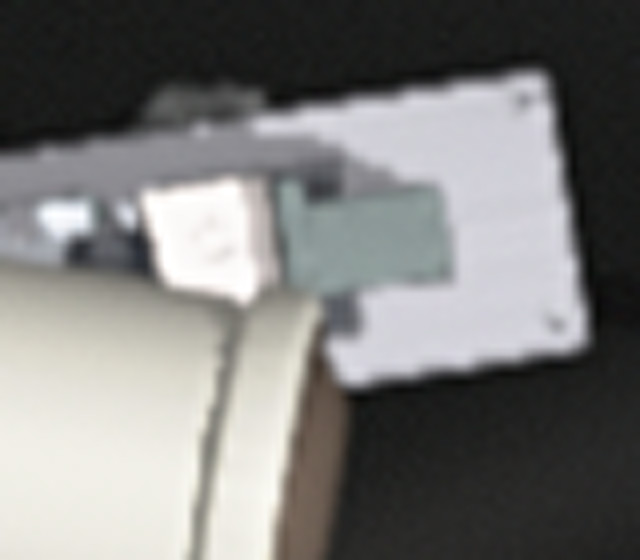

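```bash
python3 -m pendant '[0,0.5,0,0,0, 0,1,0,0,0, 0,1.5,0,0,0, 0,2,0,0,0, 0,2,0,0,0, 0,2,0,0,0, 0,2,0,0,0, 0,2,0,0,0]'
python3 - <<'E'
from h import *
go(cl(-50,-16,28))
E
```

```text
clock: 10.6
ee_pos: [0.4931, 0.0483, 0.0284]
ee_rot: [[-0.16, 0.987, -0.001], [0.987, 0.16, -0.002], [-0.002, -0.001, -1.0]]
wrist_force: [-2.5, -8.1, 2.4]
grip_width: 0.0001
clock 10.6 pos [0.4931 0.0483 0.0284] F [-2.5 -8.1  2.4] F_clamp [-3.8 -7.6  2.4] g 0.0001
shift mm [-43.6   0.5   0.4] twist 0.0035 tilt [-0.0011 -0.0021 -1.    ]
```

```bash
python3 -m pendant '[0,0.5,0,0,0, 0,1,0,0,0, 0,1.5,0,0,0, 0,2,0,0,0, 0,2.5,0,0,0, 0,2.5,0,0,0, 0,2.5,0,0,0, 0,2.5,0,0,0]'
python3 - <<'E'
from h import *
go(cl(-50,-16,28))
E
```

```text
clock: 11.27
ee_pos: [0.4926, 0.0505, 0.0283]
ee_rot: [[-0.16, 0.987, -0.001], [0.987, 0.16, -0.003], [-0.002, -0.002, -1.0]]
wrist_force: [-2.8, -8.7, 2.2]
grip_width: -0.0
clock 11.2667 pos [0.4926 0.0505 0.0283] F [-2.8 -8.7  2.2] F_clamp [-4.2 -8.2  2.2] g -0.0
shift mm [-45.8   0.6   0.4] twist 0.0037 tilt [-0.0014 -0.0026 -1.    ]
```

```bash
python3 -m pendant '[0,0.5,0,0,0, 0,1,0,0,0, 0,1.5,0,0,0, 0,2,0,0,0, 0,2.5,0,0,0, 0,2.5,0,0,0, 0,2.5,0,0,0, 0,2.5,0,0,0]'
python3 - <<'E'
from h import *
go(cl(-50,-16,28))
E
```

```text
clock: 11.93
ee_pos: [0.492, 0.0528, 0.0283]
ee_rot: [[-0.16, 0.987, -0.002], [0.987, 0.16, -0.003], [-0.003, -0.002, -1.0]]
wrist_force: [-4.1, -9.7, 2.9]
grip_width: 0.0
clock 11.9333 pos [0.492  0.0528 0.0283] F [-4.1 -9.7  2.9] F_clamp [-5.6 -9.   2.9] g 0.0
shift mm [-48.2   0.8   0.4] twist 0.0038 tilt [-0.0018 -0.003  -1.    ]
```

```bash
python3 -m pendant '[0,0.5,0,0,0, 0,1,0,0,0, 0,1.5,0,0,0, 0,2,0,0,0, 0,2,0,0,0, 0,2,0,0,0, 0,2,0,0,0, 0,2,0,0,0]'
python3 - <<'E'
from h import *
go(cl(-50,-16,28))
import cv2
a=bot.camera("top");cv2.imwrite('pics/t8.png',cv2.resize(a[190:260,255:335],None,fx=8,fy=8,interpolation=cv2.INTER_CUBIC))
go(cl(-50,-16,28))
E
```

```text
clock: 12.6
ee_pos: [0.4916, 0.0545, 0.0283]
ee_rot: [[-0.16, 0.987, -0.002], [0.987, 0.16, -0.003], [-0.003, -0.003, -1.0]]
wrist_force: [-4.2, -11.4, 3.0]
grip_width: 0.0001
clock 12.6 pos [0.4916 0.0545 0.0283] F [ -4.2 -11.4   3. ] F_clamp [ -5.9 -10.6   3. ] g 0.0001
shift mm [-50.    1.    0.5] twist 0.0041 tilt [-0.0022 -0.0035 -1.    ]
clock 12.65 pos [0.4915 0.0545 0.0283] F [ -4.6 -11.    3.7] F_clamp [ -6.2 -10.1   3.7] g 0.0001
shift mm [-50.    1.    0.4] twist 0.004 tilt [-0.0023 -0.0034 -1.    ]
```

View pics/t8.png

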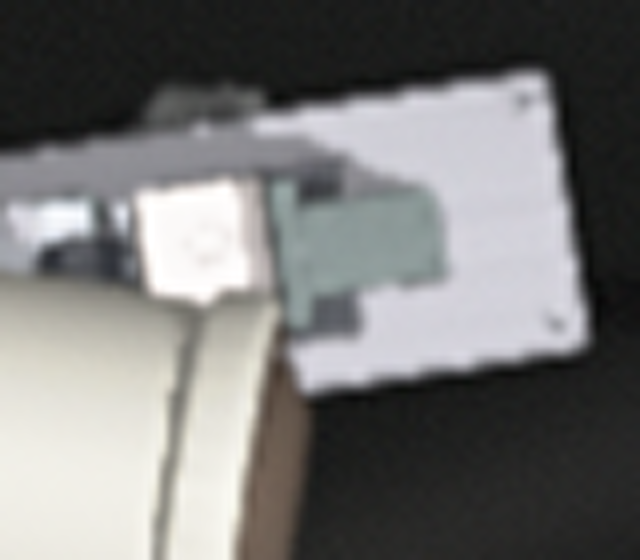

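```bash
python3 -m pendant '[0,-8,0,0,0, 0,-20,0,0,0, 0,-34,0,0,0, 0,-48,0,0,0, 0,-62,0,0,0, 0,-66,0,-20,0, 0,-70,0,-50,0, 0,-80,0,-90,0]'
python3 - <<'E'
from h import *
s=bot.sense();print(s['ee_pos'],s['wrist_force'])
E
```

```text
clock: 13.32
ee_pos: [0.5022, -0.0215, 0.1164]
ee_rot: [[-0.159, 0.987, -0.007], [0.987, 0.159, 0.004], [0.005, -0.006, -1.0]]
wrist_force: [0.8, -0.4, -1.0]
grip_width: 0.0001
[ 0.50220687 -0.02153318  0.1163506 ] [ 0.80222388 -0.40451543 -0.98272626]
```

```bash
python3 -m pendant '[0.6,-40,-20,0,0, 0.6,-80,-40,0,0, 0.6,-120,-60,-20,0, 0.6,-140,-60,-40,0, 0.6,-140,-60,-40,0, 0.6,-140,-60,-40,0, 0.6,-140,-60,-40,0, 0.6,-140,-60,-40,0]'
python3 - <<'E'
from h import *
import cv2
a=bot.camera("top");cv2.imwrite('pics/t9.png',cv2.resize(a[190:270,240:330],None,fx=7,fy=7,interpolation=cv2.INTER_CUBIC))
b=bot.camera("scene");cv2.imwrite('pics/s9.png',cv2.resize(b[175:295,220:360],None,fx=5,fy=5,interpolation=cv2.INTER_CUBIC))
go((.4925,-.2005,.084-.019+.0))
E
```

```text
clock: 13.98
ee_pos: [0.4675, -0.1689, 0.157]
ee_rot: [[-0.16, 0.987, -0.002], [0.987, 0.16, 0.002], [0.002, -0.002, -1.0]]
wrist_force: [-0.4, 0.3, 0.4]
grip_width: 0.0511
clock 14.0833 pos [ 0.4677 -0.1688  0.1571] F [-0.   0.7 -0.3] F_clamp [ 0.1  0.7 -0.3] g 0.0512
shift mm [-35.5  19.6  92. ] twist 0.0047 tilt [-0.0018  0.0017 -1.    ]
```

View pics/t9.png

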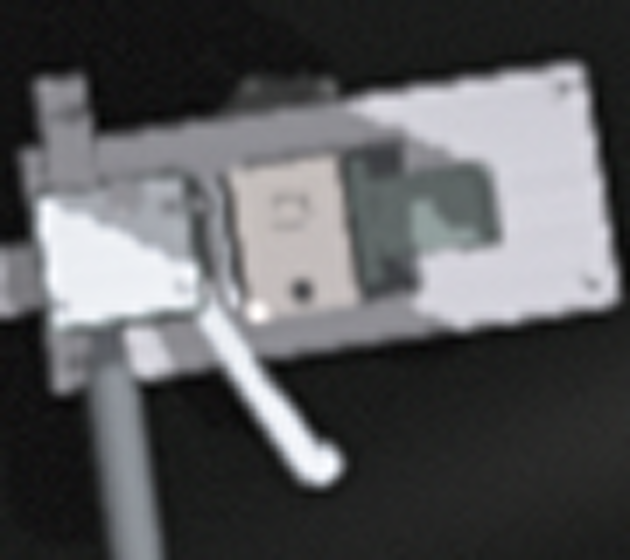

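View pics/s9.png

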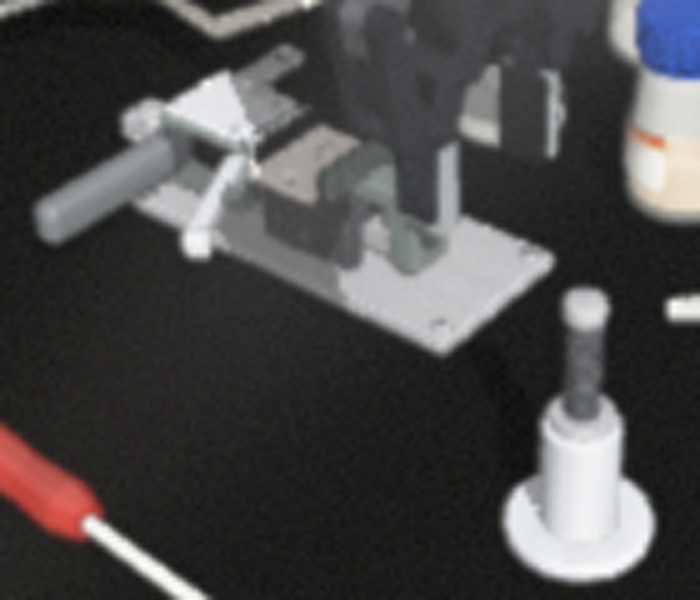

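```bash
cat >> h.py <<'E'
def C(w):
    th=P0[2];d=np.array(w)[:2]-P0[:2];return (np.array([[np.cos(th),np.sin(th)],[-np.sin(th),np.cos(th)]])@d*1e3).round(1)
E
python3 - <<'E'
from h import *
t9=lambda u,v:c1(u,v,7,(240,190))
for n,u,z in[("green",(355,230),.056),("coupTL",(232,170),.044),("TR",(340,155),.044),("BR",(358,300),.044),("BL",(250,318),.044),("mark",(292,208),.044),("hole",(302,292),.044),("trig",(322,463),.042)]:
    w=ray("top",t9(*u),z);print(n,w.round(4),C(w))
cs=lambda u,v:c1(u,v,5,(220,175))
for n,u,z in[("mark",(325,151),.044),("hole",(291,182),.044)]:
    w=ray("scene",cs(*u),z);print("S",n,w.round(4),C(w))
E
python3 - <<'E'
import cv2
a=cv2.imread('pics/t9.png')[130:350,200:400];cv2.imwrite('pics/t9b.png',cv2.resize(a,None,fx=2.7,fy=2.7,interpolation=cv2.INTER_CUBIC))
a=cv2.imread('pics/s9.png')[100:250,220:420];cv2.imwrite('pics/s9b.png',cv2.resize(a,None,fx=3.5,fy=3.5,interpolation=cv2.INTER_CUBIC))
E
```

```text
green [0.5495 0.0093 0.056 ] [ -1.1 -19.8]
coupTL [0.5702 0.0529 0.044 ] [26.3 20. ]
TR [0.5759 0.0157 0.044 ] [ 26.1 -17.6]
BR [0.5259 0.0085 0.044 ] [-24.4 -16.9]
BL [0.5192 0.0456 0.044 ] [-25.3  20.8]
mark [0.5573 0.0319 0.044 ] [10.3  1.3]
hole [0.5284 0.0279 0.044 ] [-19.    1.8]
trig [0.4698 0.02   0.042 ] [-78.    3.2]
S mark [0.5534 0.0338 0.044 ] [6.7 3.8]
S hole [0.5243 0.0237 0.044 ] [-23.7  -1.6]
```

View pics/t9b.png

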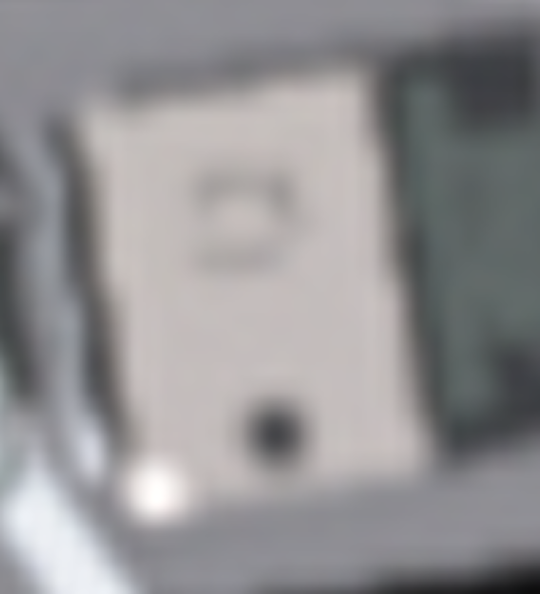

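View pics/s9b.png

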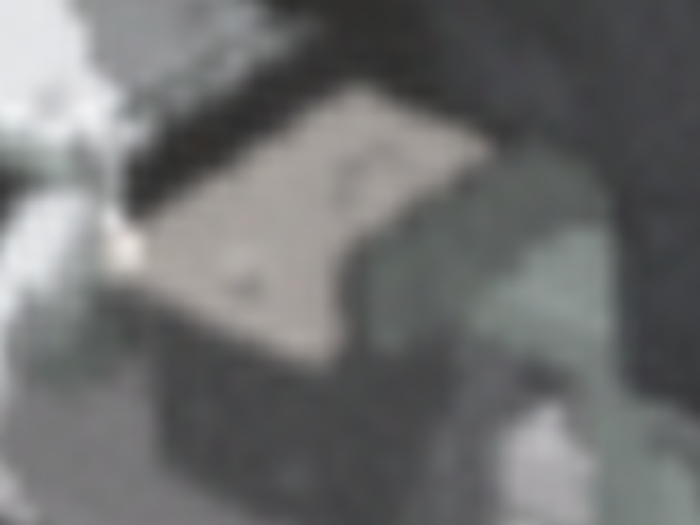

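```bash
python3 -m pendant '[0.6,-18,10,0,0, 0.6,-35,19.5,0,0, 0.6,-35,19.5,15,0, 0.6,-35,19.5,35,0, 0.6,-35,19.5,55,0, 0.6,-35,19.5,75,0, 0.6,-35,19.5,89,0, 0.6,-35,19.5,89,0]'
python3 - <<'E'
from h import *
import cv2
go((.4925,-.2005,.067))
b=bot.camera("scene");cv2.imwrite('pics/s10.png',cv2.resize(b[195:305,280:400],None,fx=5,fy=5,interpolation=cv2.INTER_CUBIC))
a=bot.camera("top");cv2.imwrite('pics/t10.png',cv2.resize(a[210:290,340:420],None,fx=7,fy=7,interpolation=cv2.INTER_CUBIC))
E
```

```text
clock: 14.75
ee_pos: [0.4904, -0.199, 0.0652]
ee_rot: [[-0.161, 0.987, -0.006], [0.987, 0.161, 0.005], [0.006, -0.006, -1.0]]
wrist_force: [-0.0, 0.1, 0.2]
grip_width: 0.0517
clock 14.75 pos [ 0.4904 -0.199   0.0652] F [-0.   0.1  0.2] F_clamp [-0.   0.1  0.2] g 0.0517
shift mm [-1.8  1.8 -1.8] twist 0.0043 tilt [-0.0065  0.0048 -1.    ]
```

View pics/s10.png

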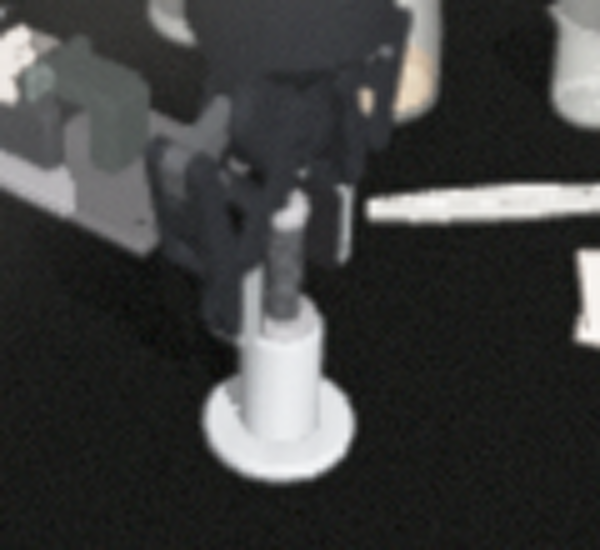

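View pics/t10.png

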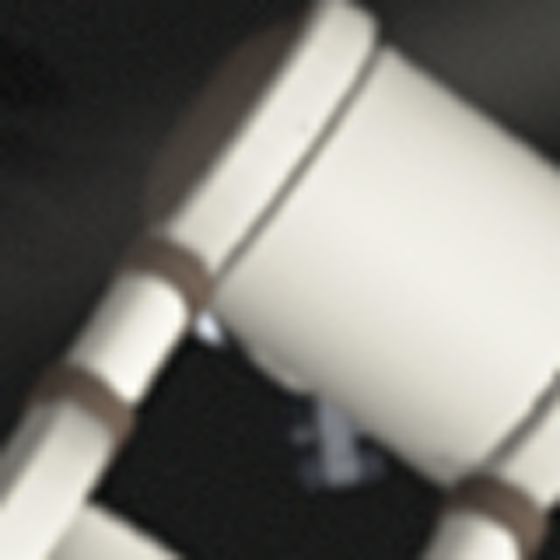

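```bash
python3 -m pendant '[0.6,0,0,-2,0, 0.45,0,0,-2,0, 0.3,0,0,-2,0, 0.1,0,0,-2,0, 0,0,0,-2,0, 0,0,0,-2,0, 0,0,0,-2,0, 0,0,0,-2,0]'
python3 - <<'E'
from h import *
go((.4925,-.2005,.067))
E
```

```text
clock: 15.52
ee_pos: [0.4932, -0.2022, 0.0721]
ee_rot: [[-0.159, 0.987, 0.0], [0.987, 0.159, -0.001], [-0.001, 0.0, -1.0]]
wrist_force: [-2.4, -0.0, 6.3]
grip_width: 0.0133
clock 15.5167 pos [ 0.4932 -0.2022  0.0721] F [-2.4 -0.   6.3] F_clamp [-2.4  0.4  6.3] g 0.0133
shift mm [ 1.8 -0.4  5.1] twist 0.003 tilt [ 4.e-04 -7.e-04 -1.e+00]
```

```bash
python3 -m pendant '[0,0,0,-3,0, 0,0,0,-10,0, 0,0,0,-22,0, 0,0,0,-36,0, 0,0,0,-52,0, 0,0,0,-68,0, 0,0,0,-82,0, 0,0,0,-90,0]'
python3 - <<'E'
from h import *
m=ray("top",c1(291,210,7,(240,190)),.044);print(m)
go((m[0],m[1],.075+.066))
E
```

```text
clock: 16.18
ee_pos: [0.4939, -0.2024, 0.1642]
ee_rot: [[-0.159, 0.987, 0.003], [0.987, 0.159, -0.002], [-0.003, 0.003, -1.0]]
wrist_force: [0.3, -0.0, -1.2]
grip_width: 0.0137
[0.55662969 0.03222353 0.044     ]
clock 16.1833 pos [ 0.4939 -0.2024  0.1642] F [ 0.3 -0.  -1.2] F_clamp [ 0.3 -0.1 -1.2] g 0.0137
shift mm [221.7  99.3  22.9] twist 0.0031 tilt [ 0.0031 -0.0021 -1.    ]
```

```bash
python3 -m pendant '[0,27,12,0,0, 0,60,27,3,0, 0,95,43,6,0, 0,130,58,10,0, 0,165,74,14,0, 0,197,88,16,0, 0,221,99,18,0, 0,221,99,18,0]'
python3 - <<'E'
from h import *
import cv2
go((.557,.031,.141))
b=bot.camera("scene");cv2.imwrite('pics/s11.png',cv2.resize(b[160:260,230:350],None,fx=6,fy=6,interpolation=cv2.INTER_CUBIC))
a=bot.camera("top");cv2.imwrite('pics/t11.png',cv2.resize(a[170:260,240:330],None,fx=6.5,fy=6.5,interpolation=cv2.INTER_CUBIC))
go((.557,.031,.141))
E
```

```text
clock: 16.85
ee_pos: [0.5556, 0.0368, 0.1431]
ee_rot: [[-0.164, 0.986, -0.0], [0.986, 0.164, 0.002], [0.002, 0.0, -1.0]]
wrist_force: [-0.1, 0.2, 0.2]
grip_width: 0.0135
clock 16.85 pos [0.5556 0.0368 0.1431] F [-0.1  0.2  0.2] F_clamp [-0.1  0.2  0.2] g 0.0135
shift mm [-5.9  0.4  2.1] twist 0.0078 tilt [-3.0e-04  2.1e-03 -1.0e+00]
clock 16.95 pos [0.5553 0.0329 0.1433] F [-0.3  0.2 -0.5] F_clamp [-0.2  0.3 -0.5] g 0.0132
shift mm [-2.1  1.4  2.3] twist 0.0053 tilt [-4.e-04 -3.e-04 -1.e+00]
```

View pics/s11.png

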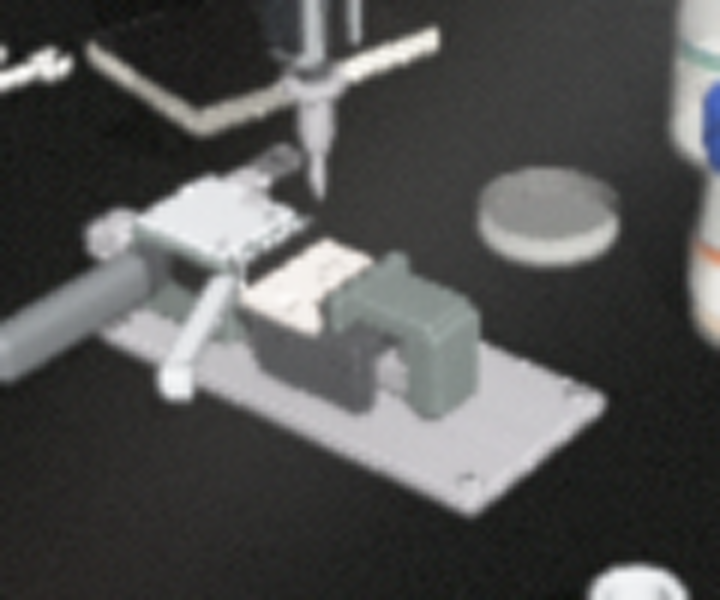

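View pics/t11.png

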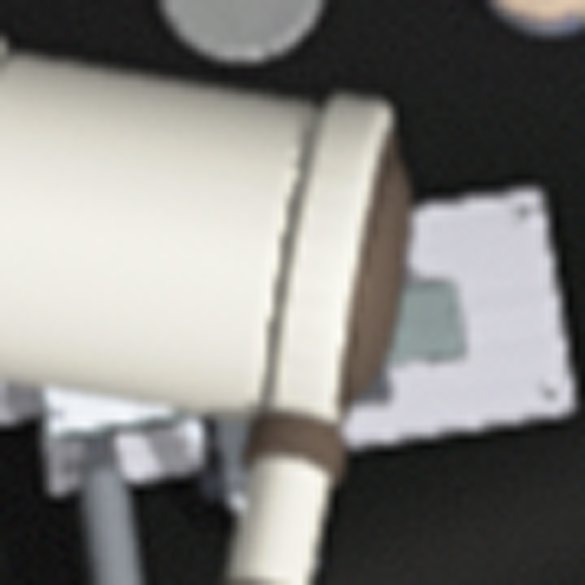

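Run:
```python
from h import *
import cv2
go((.557,.031,.141))
print("pred tip at img",proj("scene",(.5556,.0368,.0771)),"seen",c1(318,202,6,(230,160)))
print("pred tip at mark z, now", proj("scene",(.5553,.0329,.044)), "mark seen",c1(324.5,151.3,5,(220,175)))
print("cap-type check: pred punch grip in stand",proj("scene",(.4935,-.2012,.115)),"seen",c1(586,298,5,(220,175)))
a=bot.camera("scene");cv2.imwrite('pics/s12.png',cv2.resize(a[180:230,260:310],None,fx=12,fy=12,interpolation=cv2.INTER_CUBIC))
go((.557,.031,.141))
```

```text
clock 16.95 pos [0.5553 0.0329 0.1433] F [-0.3  0.2 -0.5] F_clamp [-0.2  0.3 -0.5] g 0.0132
shift mm [-2.1  1.4  2.3] twist 0.0053 tilt [-4.e-04 -3.e-04 -1.e+00]
pred tip at img [[283.92757437 192.30412357]] seen (282.5833333333333, 193.25)
pred tip at mark z, now [[285.44795995 204.66039232]] mark seen (284.5, 204.86)
cap-type check: pred punch grip in stand [[338.07855409 233.63923596]] seen (336.8, 234.2)
clock 17.0 pos [0.5553 0.0319 0.1434] F [-0.5  0.  -0.6] F_clamp [-0.5  0.1 -0.6] g 0.0136
shift mm [-1.2  1.5  2.4] twist 0.0037 tilt [-3.e-04 -4.e-04 -1.e+00]
```

View pics/s12.png

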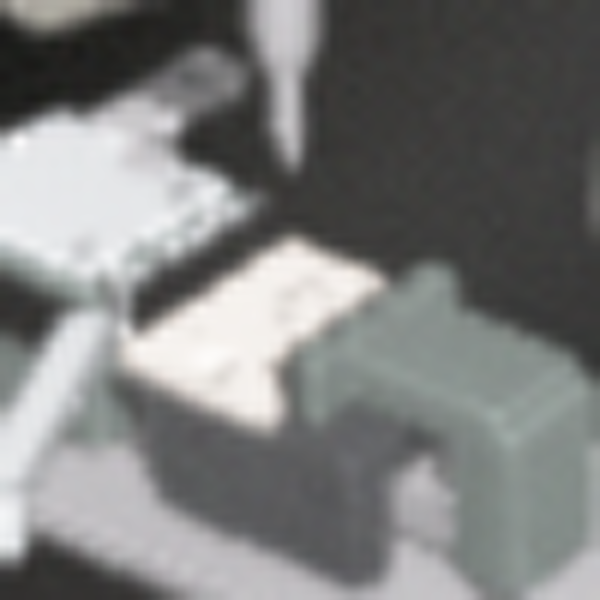

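Run:
```python
from h import *
for u in[(284.8+1.3,203.9-.8),(284.5+1.3,204.86-.8)]:
    print(ray("scene",u,.044))
```

```text
[0.56099115 0.03730517 0.044     ]
[0.55766034 0.03441898 0.044     ]
```

```bash
python3 -m pendant '[0,0.5,2,3,0, 0,0.5,2.5,7,0, 0,0.5,2.5,11,0, 0,0.5,2.5,15,0, 0,0.5,2.5,19,0, 0,0.5,2.5,23,0, 0,0.5,2.5,26,0, 0,0.5,2.5,28,0]'
python3 - <<'E'
from h import *
import cv2
go((.558,.033,.110))
a=bot.camera("scene");cv2.imwrite('pics/s13.png',cv2.resize(a[180:230,260:310],None,fx=12,fy=12,interpolation=cv2.INTER_CUBIC))
go((.558,.033,.110))
E
```

```text
clock: 17.67
ee_pos: [0.5576, 0.033, 0.1147]
ee_rot: [[-0.159, 0.987, -0.001], [0.987, 0.159, 0.0], [0.0, -0.001, -1.0]]
wrist_force: [-0.1, 0.9, -0.8]
grip_width: 0.0134
clock 17.6667 pos [0.5576 0.033  0.1147] F [-0.1  0.9 -0.8] F_clamp [ 0.   0.9 -0.8] g 0.0134
shift mm [-0.1  0.4  4.7] twist 0.0029 tilt [-7.e-04  1.e-04 -1.e+00]
clock 17.7167 pos [0.5574 0.0331 0.1144] F [-0.6 -0.3 -0.8] F_clamp [-0.7 -0.2 -0.8] g 0.0134
shift mm [-0.2  0.6  4.4] twist 0.003 tilt [-1.1e-03  2.0e-04 -1.0e+00]
```

View pics/s13.png

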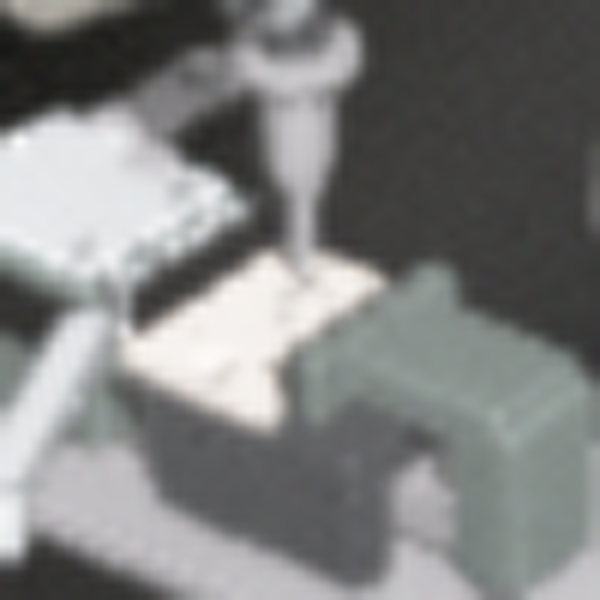

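```bash
python3 -m pendant '[0,0,0.4,2,0, 0,0,0.4,4,0, 0,0,0.4,5.5,0, 0,0,0.4,7,0, 0,0,0.4,8.5,0, 0,0,0.4,10,0, 0,0,0.4,11,0, 0,0,0.4,11,0]'
python3 - <<'E'
from h import *
go((.5578,.0334,.102))
E
```

```text
clock: 18.38
ee_pos: [0.5589, 0.033, 0.1056]
ee_rot: [[-0.159, 0.987, 0.001], [0.987, 0.159, -0.0], [-0.0, 0.001, -1.0]]
wrist_force: [-2.9, 0.1, 7.5]
grip_width: 0.0132
clock 18.3833 pos [0.5589 0.033  0.1056] F [-2.9  0.1  7.5] F_clamp [-2.8  0.5  7.5] g 0.0132
shift mm [ 0.6 -1.   3.6] twist 0.0031 tilt [ 1.2e-03 -3.0e-04 -1.0e+00]
```

```bash
python3 -m pendant '[0,0,-0.3,1,0, 0,0,-0.6,2,0, 0,0,-0.8,3,0, 0,0,-1,4,0, 0,0,-1,5,0, 0,0,-1,5,0, 0,0,-1,5,0, 0,0,-1,5,0]'
python3 - <<'E'
from h import *
go((.5578,.0334,.102))
import cv2
a=bot.camera("scene");cv2.imwrite('pics/s14.png',cv2.resize(a[170:230,260:310],None,fx=10,fy=10,interpolation=cv2.INTER_CUBIC))
E
```

```text
clock: 19.05
ee_pos: [0.5588, 0.0328, 0.1018]
ee_rot: [[-0.159, 0.987, 0.003], [0.987, 0.159, -0.0], [-0.001, 0.003, -1.0]]
wrist_force: [-2.8, 1.1, 12.9]
grip_width: 0.0133
clock 19.05 pos [0.5588 0.0328 0.1018] F [-2.8  1.1 12.9] F_clamp [-2.6  1.5 12.9] g 0.0133
shift mm [ 0.7 -0.9 -0.2] twist 0.0032 tilt [ 3.3e-03 -4.0e-04 -1.0e+00]
```

View pics/s14.png

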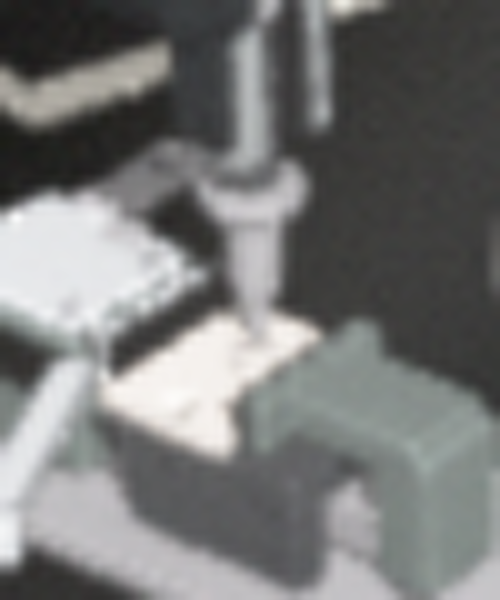

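```bash
python3 -m pendant '[0,0,0,0.5,0, 0,0,0,1,0, 0,0,0,1,0, 0,0,0,1,0, 0,0,0,-3,0, 0,0,0,-10,0, 0,0,0,-20,0, 0,0,0,-30,0]'
```

```text
clock: 19.77
ee_pos: [0.5568, 0.033, 0.1295]
ee_rot: [[-0.159, 0.987, -0.001], [0.987, 0.159, 0.0], [0.0, -0.001, -1.0]]
wrist_force: [-0.1, 0.2, -1.1]
grip_width: 0.0132
```

```bash
python3 -m pendant '[0,0,0,-15,0, 0,0,0,-30,0, 0,0,0,-36,0, 0,0,0,-36,0, 0,0,0,-36,0, 0,0,0,-36,0, 0,0,0,-36,0, 0,0,0,-36,0]'
python3 - <<'E'
from h import *
go((.4935,-.2022,.165))
import cv2
a=bot.camera("scene");cv2.imwrite('pics/s15.png',cv2.resize(a[120:240,250:370],None,fx=5,fy=5,interpolation=cv2.INTER_CUBIC))
E
```

```text
clock: 20.43
ee_pos: [0.5566, 0.033, 0.1643]
ee_rot: [[-0.159, 0.987, -0.002], [0.987, 0.159, 0.0], [0.001, -0.002, -1.0]]
wrist_force: [0.3, 0.2, -1.7]
grip_width: 0.0135
clock 20.4333 pos [0.5566 0.033  0.1643] F [ 0.3  0.2 -1.7] F_clamp [ 0.3  0.2 -1.7] g 0.0135
shift mm [-222.1  -99.8   -0.7] twist 0.003 tilt [-1.9e-03  3.0e-04 -1.0e+00]
```

View pics/s15.png

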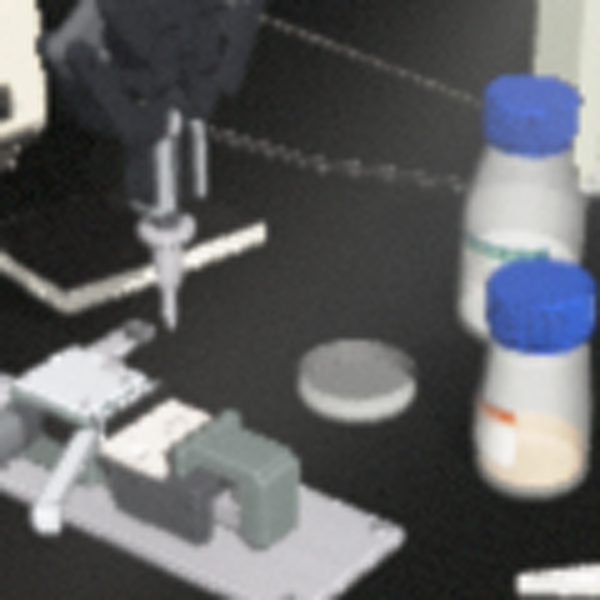

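```bash
python3 -m pendant '[0,-27,-12,0,0, 0,-60,-27,0,0, 0,-95,-43,0,0, 0,-130,-58,0,0, 0,-165,-74,0,0, 0,-197,-88,0,0, 0,-222,-100,0,0, 0,-222,-100,0,0]'
python3 - <<'E'
from h import *
import cv2
a=bot.camera("top")
a=bot.camera("scene");cv2.imwrite('pics/s16.png',cv2.resize(a[190:300,280:400],None,fx=5,fy=5,interpolation=cv2.INTER_CUBIC))
go((.4932,-.2022,.165))
E
```

```text
clock: 21.15
ee_pos: [0.4926, -0.2069, 0.1653]
ee_rot: [[-0.154, 0.988, -0.0], [0.988, 0.154, -0.002], [-0.002, -0.001, -1.0]]
wrist_force: [0.3, -1.0, -0.8]
grip_width: 0.0133
clock 21.25 pos [ 0.4935 -0.2028  0.165 ] F [-0.4 -0.2 -1. ] F_clamp [-0.4 -0.1 -1. ] g 0.0129
shift mm [ 0.7 -0.2  0. ] twist 0.0007 tilt [-3.e-04  7.e-04 -1.e+00]
```

View pics/s16.png

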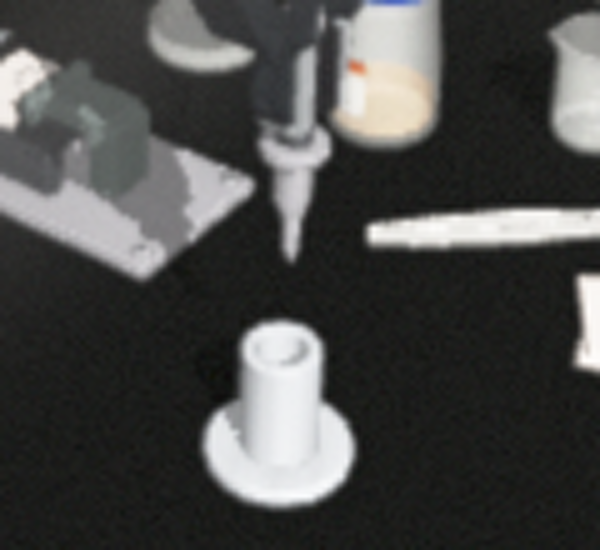

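```bash
python3 -m pendant '[0,0.7,-0.2,10,0, 0,0.7,-0.2,22,0, 0,0.7,-0.2,36,0, 0,0.7,-0.2,50,0, 0,0.7,-0.2,64,0, 0,0.7,-0.2,76,0, 0,0.7,-0.2,84,0, 0,0.7,-0.2,87,0]'
python3 - <<'E'
from h import *
import cv2
a=bot.camera("scene");cv2.imwrite('pics/s17.png',cv2.resize(a[190:300,280:400],None,fx=5,fy=5,interpolation=cv2.INTER_CUBIC))
go((.4932,-.2022,.072))
E
```

```text
clock: 21.92
ee_pos: [0.4927, -0.2002, 0.0761]
ee_rot: [[-0.16, 0.987, -0.003], [0.987, 0.16, 0.002], [0.002, -0.002, -1.0]]
wrist_force: [-1.3, 0.2, -1.2]
grip_width: 0.0132
clock 21.9667 pos [ 0.4928 -0.2003  0.0764] F [-0.1 -0.2 -1.4] F_clamp [-0.2 -0.2 -1.4] g 0.013
shift mm [-2.   0.1  4.4] twist 0.0036 tilt [-0.0024  0.002  -1.    ]
```

View pics/s17.png

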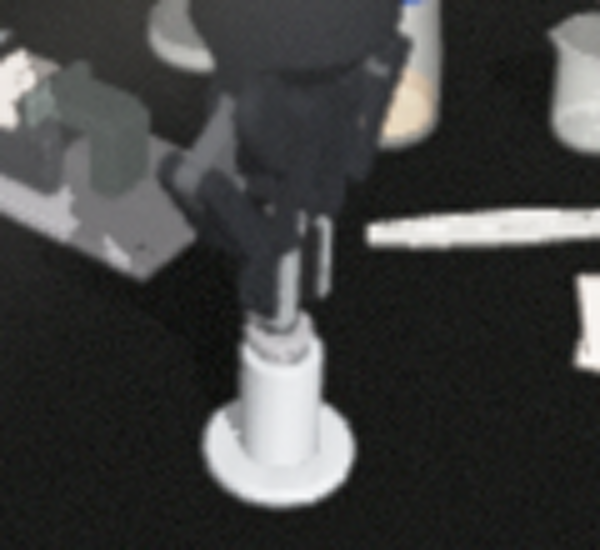

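```bash
python3 -m pendant '[0,-1,0,1.5,0, 0,-1.5,0,3,0, 0,-1.5,0,4,0, 0,-1.5,0,4,0, 0,-1.5,0,4,0, 0.2,-1.5,0,4,0, 0.4,-1.5,0,4,0, 0.6,-1.5,0,4,0]'
python3 - <<'E'
from h import *
go((.4932,-.2022,.072))
E
```

```text
clock: 22.63
ee_pos: [0.4941, -0.2032, 0.0747]
ee_rot: [[-0.159, 0.987, 0.001], [0.987, 0.159, -0.0], [-0.001, 0.001, -1.0]]
wrist_force: [-0.1, 0.1, 1.1]
grip_width: 0.0405
clock 22.6333 pos [ 0.4941 -0.2032  0.0747] F [-0.1  0.1  1.1] F_clamp [-0.   0.1  1.1] g 0.0405
shift mm [ 1.1 -0.7  2.7] twist 0.003 tilt [ 6.e-04 -4.e-04 -1.e+00]
```

```bash
python3 -m pendant '[0.6,0,0,0,0, 0.6,0,0,0,0, 0.6,0,0,-10,0, 0.6,0,0,-25,0, 0.6,0,0,-45,0, 0.6,0,0,-65,0, 0.6,0,0,-85,0, 0.6,0,0,-90,0]'
python3 - <<'E'
from h import *
import cv2
a=bot.camera("scene");cv2.imwrite('pics/s18.png',cv2.resize(a[180:300,230:370],None,fx=5,fy=5,interpolation=cv2.INTER_CUBIC))
go(cl(61,75.5,75))
print(cl(61,75.5,75))
E
```

```text
clock: 23.3
ee_pos: [0.4958, -0.2043, 0.1688]
ee_rot: [[-0.159, 0.987, 0.006], [0.987, 0.159, -0.004], [-0.005, 0.005, -1.0]]
wrist_force: [0.7, -1.0, 0.2]
grip_width: 0.0512
clock 23.35 pos [ 0.4956 -0.2042  0.1681] F [ 0.5 -1.  -0.1] F_clamp [ 0.4 -1.1 -0.1] g 0.0512
shift mm [297.7 149.1  92.4] twist 0.0031 tilt [ 0.0053 -0.0037 -1.    ]
[0.59584488 0.11310911 0.075     ]
```

View pics/s18.png

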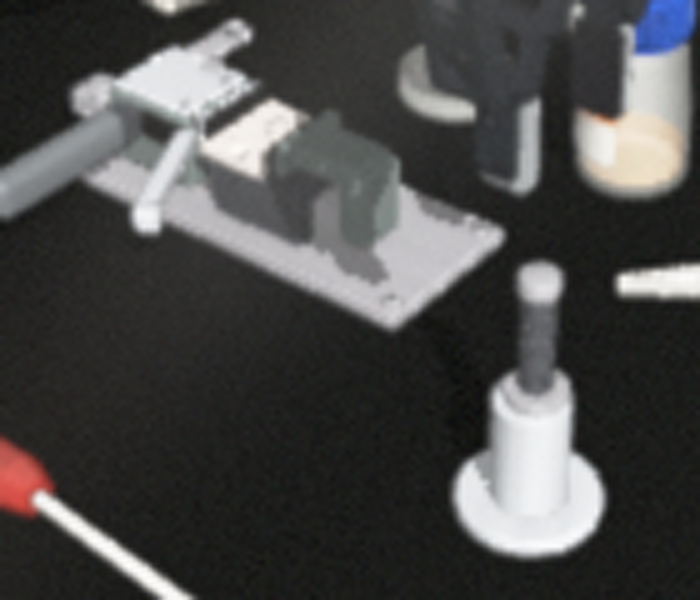

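```bash
python3 -m pendant '[0.3,30,10,0,0, 0,65,25,0,0, 0,102,45,0,0, 0,140,65,0,0, 0,178,85,10,0, 0,216,105,25,0, 0,254,127,40,0, 0,275,138,55,0]'
python3 - <<'E'
from h import *
go(cl(61,75.5,65))
E
```

```text
clock: 24.02
ee_pos: [0.5869, 0.0929, 0.1088]
ee_rot: [[-0.16, 0.987, 0.001], [0.987, 0.16, 0.0], [-0.0, 0.001, -1.0]]
wrist_force: [1.1, -1.2, 0.2]
grip_width: 0.0
clock 24.0167 pos [0.5869 0.0929 0.1088] F [ 1.1 -1.2  0.2] F_clamp [ 0.9 -1.4  0.2] g 0.0
shift mm [18.5 12.  43.8] twist 0.0036 tilt [ 1.2e-03  1.0e-04 -1.0e+00]
```

```bash
python3 -m pendant '[0,10,6,5,0, 0,18.5,12,12,0, 0,18.5,12,25,0, 0,18.5,12,38,0, 0,18.5,12,44,0, 0,18.5,12,44,0, 0,18.5,12,44,0, 0,18.5,12,44,0]'
python3 - <<'E'
from h import *
import cv2
go(cl(61,75.5,43))
a=bot.camera("scene");cv2.imwrite('pics/s19.png',cv2.resize(a[160:260,230:350],None,fx=6,fy=6,interpolation=cv2.INTER_CUBIC))
E
```

```text
clock: 24.68
ee_pos: [0.5957, 0.1098, 0.066]
ee_rot: [[-0.158, 0.987, 0.001], [0.987, 0.158, -0.0], [-0.0, 0.001, -1.0]]
wrist_force: [-0.8, -0.5, 0.2]
grip_width: 0.0001
clock 24.6833 pos [0.5957 0.1098 0.066 ] F [-0.8 -0.5  0.2] F_clamp [-0.9 -0.4  0.2] g 0.0001
shift mm [ 3.3  0.7 23. ] twist 0.0018 tilt [ 1.2e-03 -1.0e-04 -1.0e+00]
```

View pics/s19.png

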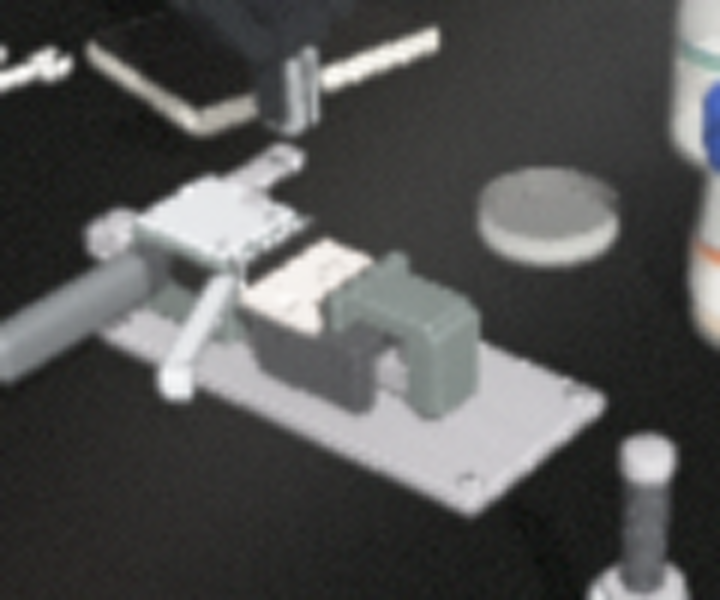

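```bash
python3 -m pendant '[0,2,0.5,6,0, 0,2,0.5,12,0, 0,2,0.5,16,0, 0,2,0.5,19,0, 0,2,0.5,21,0, 0,2,0.5,22.5,0, 0,2,0.5,22.5,0, 0,2,0.5,22.5,0]'
python3 - <<'E'
from h import *
import cv2
go(cl(61,75.5,43))
a=bot.camera("scene");cv2.imwrite('pics/s20.png',cv2.resize(a[160:260,230:350],None,fx=6,fy=6,interpolation=cv2.INTER_CUBIC))
E
```

```text
clock: 25.4
ee_pos: [0.5953, 0.1127, 0.0429]
ee_rot: [[-0.159, 0.987, -0.0], [0.987, 0.159, -0.0], [-0.0, -0.0, -1.0]]
wrist_force: [-1.1, 0.7, 1.2]
grip_width: -0.0001
clock 25.4 pos [0.5953 0.1127 0.0429] F [-1.1  0.7  1.2] F_clamp [-1.   0.9  1.2] g -0.0001
shift mm [ 0.3  0.6 -0.1] twist 0.0031 tilt [-1.e-04 -0.e+00 -1.e+00]
```

View pics/s20.png

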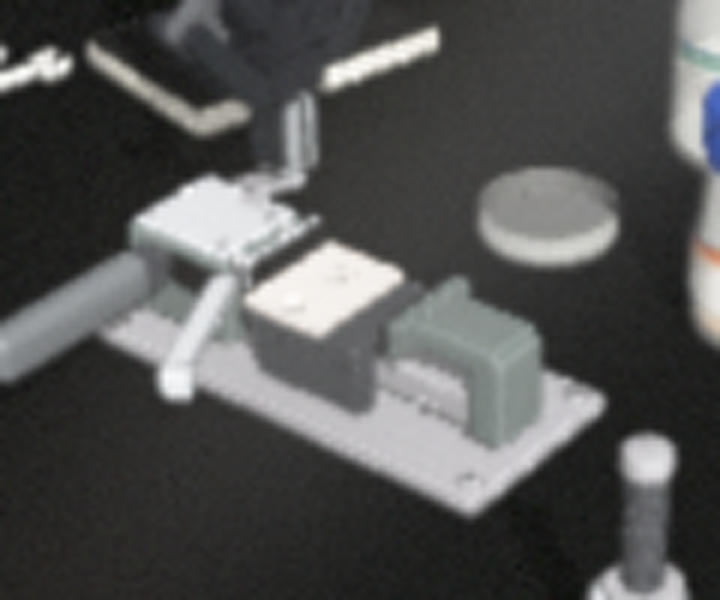

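```bash
python3 -m pendant '[0,0,0,0.5,0, 0,0,0,1,0, 0,0,0,1,0, 0,0,0,1,0, 0,0,0,1,0, 0,0,0,-5,0, 0,0,0,-20,0, 0,0,0,-45,0]'
```

```text
clock: 26.12
ee_pos: [0.5928, 0.1127, 0.0854]
ee_rot: [[-0.159, 0.987, -0.006], [0.987, 0.159, 0.0], [0.001, -0.006, -1.0]]
wrist_force: [-0.1, 0.3, -0.9]
grip_width: 0.0001
```

```bash
python3 -m pendant '[0,-5,-25,-30,0, 0,-10,-60,-60,0, 0,-15,-95,-70,0, 0,-20,-130,-70,0, 0,-25,-165,-70,0, 0,-25,-190,-70,0, 0,-25,-190,-70,0, 0,-25,-190,-70,0]'
python3 - <<'E'
from h import *
import cv2
go(cl(61,75.5,43))
a=bot.camera("scene");cv2.imwrite('pics/s21.png',cv2.resize(a[170:290,230:365],None,fx=5.5,fy=5,interpolation=cv2.INTER_CUBIC))
a=bot.camera("top");cv2.imwrite('pics/t21.png',cv2.resize(a[190:280,235:340],None,fx=6.5,fy=6.5,interpolation=cv2.INTER_CUBIC))
cv2.imwrite('pics/t22.png',a)
E
```

```text
clock: 26.78
ee_pos: [0.4111, 0.0577, 0.1578]
ee_rot: [[-0.159, 0.987, 0.001], [0.987, 0.159, -0.0], [-0.0, 0.001, -1.0]]
wrist_force: [0.8, -0.4, 1.4]
grip_width: 0.0
clock 26.7833 pos [0.4111 0.0577 0.1578] F [ 0.8 -0.4  1.4] F_clamp [ 0.8 -0.5  1.4] g 0.0
shift mm [ 25.5 191.1 115. ] twist 0.0023 tilt [ 0.001 -0.    -1.   ]
```

View pics/s21.png

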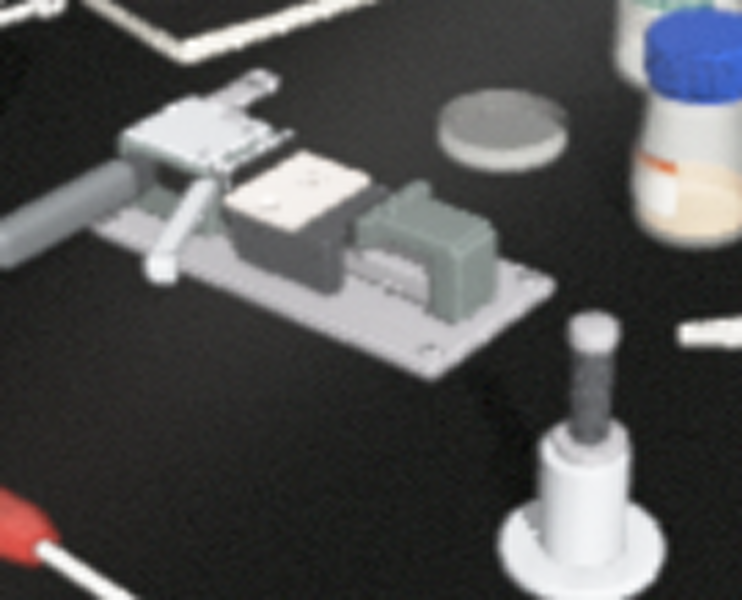

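View pics/t21.png

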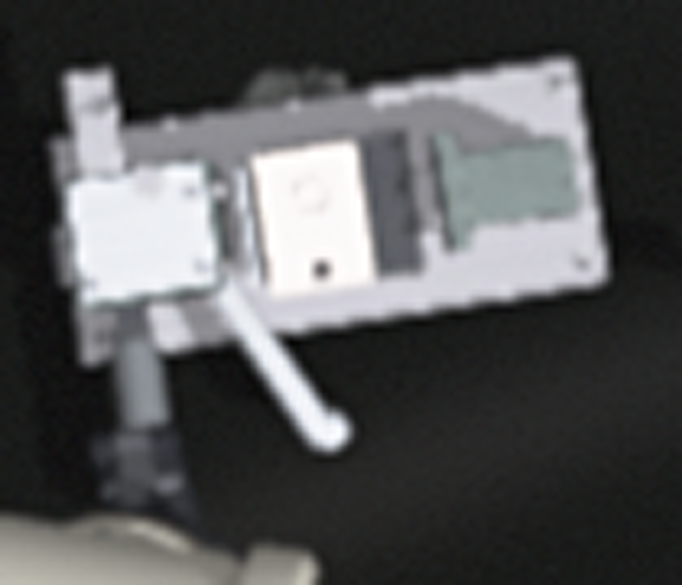

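View pics/t22.png

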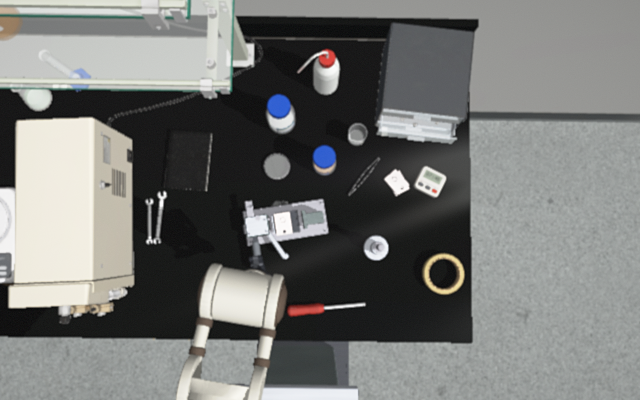

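Run:
```python
from bench import bot
print(bot.finish_job())
```

```text
the job is handed in; nothing more can be done
None
```

I carried out the whole sequence and handed the job in at about 27 s. `finish_job` gives no verdict, so whether it passed rests on my own checks below.

- **Clamping:** Three full squeezes and one force-watched squeeze closed the jaw. I stopped when the trigger resisted with about 11 N. With the trigger let go, the top view showed the cushioned jaw pushed back about 4 mm, which is roughly 10 N. That figure is inferred from the pictures, because the clamping force itself could not be read.
- **Punching:** I pressed the punch upright on the mark, reaching about 13–14 N, which is roughly 7 mm of plunger travel. In the scene picture the tip sat about 1 px (2–3 mm) from the circle's centre. The two cameras disagreed on the mark's position by about 4–5 mm, so I aimed between them.
- **Standing the punch back:** The punch came straight up off the coupon and went back into its stand. The last pictures show it upright with its collar on the rim.
- **Release:** I held the tab down for about a second in all. The last pictures show:
  - the jaw fully back, slightly further open than at the start;
  - the trigger and tab returned;
  - the coupon flat on the anvil;
  - the dish and timer where they were;
  - the gripper clear of everything.

One disagreement remains: the clamp's base plate and its upper parts fitted poses 3–4 mm apart. I worked from the upper parts.

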